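Reload a tripped charging plate and switch it back on

TASK

The battery charging plate has tripped: first turn its isolator off and leave it off while you lay every battery pack flat on the plate, label side up, and feel the relay's reset buttons by pressing them gently one at a time, passing over those that stay soft and spring back, until you find the one that snaps and stays down. Only when the packs are on the plate and that button is in, turn the isolator back on; never force a button, and leave everything else on the bench where it stands.

Things in the scene. Friction and masses are not known exactly. Their poses are not given: they have to be found in the camera images.
- button_1_top (a point): centre of the top face of reset button 1, a plain round grey cap 27 mm across, 64 mm above the worktop when let go (14 mm above the box's lid); one of four in a row 55 mm apart on the relay box. z up, y along the row (1 is the +y end, 4 the -y end).
- button_1 (a joint): how far button 1 is pressed down, m: 0 let go, 0.007 pressed home (it yields up to 2 mm more, at about 2.6 N per mm, to a solid stop). One of four alike of which exactly one works (see the relay box).
- button_2_top (a point): centre of the top face of reset button 2, a plain round grey cap 27 mm across, 64 mm above the worktop when let go (14 mm above the box's lid); one of four in a row 55 mm apart on the relay box. z up, y along the row (1 is the +y end, 4 the -y end).
- button_2 (a joint): how far button 2 is pressed down, m: 0 let go, 0.007 pressed home (it yields up to 2 mm more, at about 2.6 N per mm, to a solid stop). One of four alike of which exactly one works (see the relay box).
- button_3_top (a point): centre of the top face of reset button 3, a plain round grey cap 27 mm across, 64 mm above the worktop when let go (14 mm above the box's lid); one of four in a row 55 mm apart on the relay box. z up, y along the row (1 is the +y end, 4 the -y end).
- button_3 (a joint): how far button 3 is pressed down, m: 0 let go, 0.007 pressed home (it yields up to 2 mm more, at about 2.6 N per mm, to a solid stop). One of four alike of which exactly one works (see the relay box).
- button_4_top (a point): centre of the top face of reset button 4, a plain round grey cap 27 mm across, 64 mm above the worktop when let go (14 mm above the box's lid); one of four in a row 55 mm apart on the relay box. z up, y along the row (1 is the +y end, 4 the -y end).
- button_4 (a joint): how far button 4 is pressed down, m: 0 let go, 0.007 pressed home (it yields up to 2 mm more, at about 2.6 N per mm, to a solid stop). One of four alike of which exactly one works (see the relay box).
- isolator (a joint): rotary isolator handle, rad: 0 = off (pointer at the round white dot), 1.571 = on (pointer at the white dash, 90 degrees clockwise from off, seen from above). Starts on. Spring detents at both ends (peak 0.12 N m): once well past the middle it snaps on to the end by itself and stays.
- isolator_grip (a point): on the isolator handle's vertical axis, 77 mm above the worktop, at the height to grip. The handle is a black bar 66 mm long, 15 mm wide, 58 to 88 mm above the worktop, on a fixed grey box 95 x 95 x 50 mm. This frame turns with it: the bar lies along its y axis (white pointer line at +y); grip across the 15 mm, along x.
- plate (a point): centre of the top of the charging plate (a flat grey square 230 x 230 mm, 6 mm thick, fixed; the four printed ring marks are only decoration), 6 mm above the worktop; z up, x and y along its sides.
- relay_box: relay box 76 x 230 x 50 mm, fixed; origin under its centre. One of its four buttons works, a different one each start: force climbs to about 5 N within 2 mm, then gives way, and the cap drops to 7 mm and stays down by itself. The others stay soft: force grows evenly from almost nothing to about 2.5 N at 7 mm, and the cap springs back to 0.
- tape: bystander: a roll of white tape lying flat, 51 mm across, 20 mm high; origin at the centre of its underside.
- dropper: bystander: an amber dropper bottle 29 mm across, 83 mm tall; origin at the centre of its underside.
- pack_1_mid (a point): centre of a battery pack, half-way up: a black rounded brick 84 mm long (its x axis), 42 mm wide (y), 26 mm high (z, up), 0.16 kg, all alike, lying label side up; grip it across its width. Two or three packs are present; None if absent.
- pack_1: the same battery pack 1 as a whole; origin at the centre of its underside.
- pack_2_mid (a point): centre of a battery pack, half-way up: a black rounded brick 84 mm long (its x axis), 42 mm wide (y), 26 mm high (z, up), 0.16 kg, all alike, lying label side up; grip it across its width. Two or three packs are present; None if absent.
- pack_2: the same battery pack 2 as a whole; origin at the centre of its underside.
- pack_3_mid (a point): centre of a battery pack, half-way up: a black rounded brick 84 mm long (its x axis), 42 mm wide (y), 26 mm high (z, up), 0.16 kg, all alike, lying label side up; grip it across its width. Two or three packs are present; None if absent.
- pack_3: the same battery pack 3 as a whole; origin at the centre of its underside.
Mind the look-alikes: they are no part of the job. What is shaped like the part that bears isolator but yellow is not meant.

How it is judged:
On the way, in this order (a step that is already met when the one before it is completed fails the run):
1. the isolator is turned off (value of joint isolator below 0.2 rad), for 0.2 s.
2. with the isolator off, every battery pack lies flat on the charging plate, released, and one reset button has snapped and stays down (value of joint isolator below 0.2 rad and value of joint any of button_1, button_2, button_3, button_4 above 0.005 m and x of pack_1_mid in the frame of plate between -0.1 and 0.1 m and y of pack_1_mid in the frame of plate between -0.1 and 0.1 m and z of pack_1_mid in the frame of plate between 0.008 and 0.018 m and angle between each of pack_1_mid, pack_2_mid, pack_3_mid's own z axis and vertical below 0.1 rad and linear speed of each of pack_1, pack_2, pack_3 below 0.02 m/s and contact force between each of pack_1, pack_2, pack_3, relay_box and the fingers below 0.1 N and x of pack_2_mid in the frame of plate between -0.1 and 0.1 m and y of pack_2_mid in the frame of plate between -0.1 and 0.1 m and z of pack_2_mid in the frame of plate between 0.008 and 0.018 m and x of pack_3_mid in the frame of plate between -0.1 and 0.1 m and y of pack_3_mid in the frame of plate between -0.1 and 0.1 m and z of pack_3_mid in the frame of plate between 0.008 and 0.018 m and contact force between relay_box and the arm below 0.1 N), for 0.3 s.
At the end, for the whole second after the job is handed in: the isolator is on (at least 1.4 rad), one reset button stays down by itself (more than 5 mm), and every battery pack present lies flat, label up and at rest on the plate (its centre within 100 mm of the plate's centre along both sides, tilted less than 0.1 rad), released (value of joint isolator above 1.4 rad and value of joint any of button_1, button_2, button_3, button_4 above 0.005 m and x of pack_1_mid in the frame of plate between -0.1 and 0.1 m and y of pack_1_mid in the frame of plate between -0.1 and 0.1 m and z of pack_1_mid in the frame of plate between 0.008 and 0.018 m and angle between each of pack_1_mid, pack_2_mid, pack_3_mid's own z axis and vertical below 0.1 rad and linear speed of each of pack_1, pack_2, pack_3 below 0.02 m/s and contact force between each of pack_1, pack_2, pack_3 and the fingers below 0.1 N and x of pack_2_mid in the frame of plate between -0.1 and 0.1 m and y of pack_2_mid in the frame of plate between -0.1 and 0.1 m and z of pack_2_mid in the frame of plate between 0.008 and 0.018 m and x of pack_3_mid in the frame of plate between -0.1 and 0.1 m and y of pack_3_mid in the frame of plate between -0.1 and 0.1 m and z of pack_3_mid in the frame of plate between 0.008 and 0.018 m); the robot touches nothing.
It fails at once if the relay box or one of its buttons is pressed with more than 30 N (contact force between relay_box and the fingers above 30 N or contact force between relay_box and the arm above 30 N).
It fails at once if the tape roll or dropper bottle is moved more than 3 cm (distance of any of tape, dropper from where it was at the start of the episode above 0.03 m).
Of pack_1, pack_2, pack_3 only 2 to 3 are there at a start; the rules pass over those that are not, and their reading is None.
At some moment in a run one of pack_1, pack_2, pack_3 may be knocked a few centimetres aside while the robot is not near it.
It also fails if it takes over 210 s, if anything falls off the work surface, if the arm or the gripper's body presses on something with over 40 N, if the wrist force passes 120 N, or if a joint passes its speed limit or range.

ROBOT

A 7-joint arm with a two-finger parallel gripper is mounted at the origin on a cart in front of the work surface, level with it; the furniture and walls round the work are solid. World frame = base frame: x ahead of the robot, y to its left, z up, the work surface at z = 0. Lengths are in m, angles in rad, forces in N, time in s.
With the tool pointing down it reaches from about 0.4 to 0.85 m from the base axis. Payload 10.4 kg.
Tool frame: the origin (TCP) lies between the finger pads; the fingertips stand 17 mm ahead of it and the grasp point (between the pads) lies 2 mm behind it; z points along the fingers, y is the line along which they close (so a half turn about z gives the same grasp; the last joint's range is limited). The gripper opens to 87 mm and grips with 3 to 60 N. Pads are 19 mm wide; open, the fingers measure 117 mm over their backs; the gripper's body (75 mm by 190 mm) begins 51 mm behind the grasp point.
Start: joints at [1.14, 0.332, -0.065, 1.46, 0.022, 1.35, -0.088], TCP at [0.248, -0.574, 0.218] pointing down, gripper open.
Joint ranges: [-2.6, 2.6], [-0.5, 2.12], [-1.47, 1.34], [0.16, 2.42], [-1.27, 4.41], [0.06, 2.06], [-2.6, 2.6]. Speed limits (rad/s): [2.22, 2.22, 2.79, 2.79, 3.14, 3.14, 3.14].

INTERFACE

Orientations are given as a rotation vector (axis times angle).
In Python, from plant import * gives the robot as it stands. The module is installed in compiled form; this text tells all that it offers.
- The arm moves only by the tool servo_tool, never from a script. Its argument "deltas" is text: rows parted by semicolons, each of 7 numbers parted by spaces: the turn, a rotation vector about the tool's x, y, z scaled (see below), then the shift along the tool's x, y, z scaled (see below), then the closure, from 0 (fully open) to 1 (shut). In form: wx wy wz tx ty tz claw; .... A call has exactly 10 rows; each row is the pose to reach, as a shift and turn from the pose commanded when the call began, along the tool's axes at that moment, turning the shorter way round; what a row does not reach only later rows make up. The controller multiplies each number of a shift by 25 cm and each number of a turn by 180 degrees. A row lasts 1/12 s, in which the tool goes at most 41.7 mm and 7.16 degrees, less where a joint would pass 70% of its speed; a pose out of reach is approached as far as the arm can. A call with a number of a shift or a turn outside -1 to 1 is refused whole. A call with a gripper value outside its range is refused whole. The fingers move at their own pace and stop on an object; "squeeze" is the grip in N (left out, the last holds). Time passes only in rows, so rows that repeat a pose let the fingers close, or fill a call up. It gives the time, the measured TCP pose, the force, the opening and the grip force at its end, in the units of the state.
- state(): the state, without advancing time (a new reading comes with each control period).
- camera(name): name is "side" or "top" or "wrist"; returns the picture (400x640x3 uint8, blue, green, red); there is no depth.
- camera_info(name): a dict with "fx", "fy", "cx", "cy" (pixels), "world_to_cam" (4x4, takes a point from world to camera coordinates); the wrist camera has in their place "mount" (4x4, takes a point from camera to tool coordinates, whose origin is the TCP and whose axes are the flange's). Camera axes: x right, y down, z forward; pixel columns grow to the right and rows downward; lengths in m; the calibration is good to about 2 mm. A picture is of the moment at which its call begins: read the wrist's pose just before it. camera_info takes no time and is no camera call.
- close_job(): hands the job in; it is judged then, once.
The state is a dict: "time": time; "q": joint angles; "joint_vel": joint speeds; "effort": joint torques, N m; "ee_pos": TCP position; "orientation": TCP orientation; "wrist_force": force on the tool from outside, world axes, zero at the start; "ft_torque": the same for the moment, N m; "finger_gap": finger opening in m; "grasp_force": force on a finger pad.
Only numpy, scipy, OpenCV 4.12 (cv2) and the standard library are available. Lean on these libraries where they do the work, as an engineer would, in place of code of your own. Each camera call takes 0.05 s, during which the arm holds its last target. There are 200 camera calls.

## Working session

There is one attempt and no reset: what is moved stays moved. The work goes in short steps, Python scripts to look and compute and a tool call to move; the robot and the scene stay as the last step left them, time stands still between calls to the robot, and variables do not carry over. Pictures are saved under pics/ and viewed, at most 14 in all, crops included, and the job is handed in when it is done.

Besides the shell and the picture viewer there is one more tool, called by a JSON object that holds its "method" and its "body". servo_tool: Moves the arm, as the interface text tells. Shifts and turns lie within -1 to 1; 1 stands for 25 cm of shift or 180 degrees of turn. Its arguments: {"type":"object","properties":{"deltas":{"type":"string"},"squeeze":{"type":"number"}},"required":["deltas"]}

```bash
mkdir -p pics; cat > h.py <<'E'
from plant import *
import numpy as np, cv2
from scipy.spatial.transform import Rotation as R
def ray(name,u,v,z,ci=None,T=None):
    ci=ci or camera_info(name)
    d=np.array([(u-ci["cx"])/ci["fx"],(v-ci["cy"])/ci["fy"],1.])
    if name=="wrist":
        if T is None:
            s=state(); T=np.eye(4); T[:3,:3]=R.from_rotvec(s["orientation"]).as_matrix(); T[:3,3]=s["ee_pos"]
        M=T@np.array(ci["mount"])
    else: M=np.linalg.inv(np.array(ci["world_to_cam"]))
    o=M[:3,3]; d=M[:3,:3]@d
    return o+d*(z-o[2])/d[2]
def proj(name,p):
    ci=camera_info(name); c=np.array(ci["world_to_cam"])@np.r_[p,1]
    return ci["fx"]*c[0]/c[2]+ci["cx"],ci["fy"]*c[1]/c[2]+ci["cy"]
E
python3 - <<'E'
from h import *
np.set_printoptions(precision=4,suppress=True)
s=state(); print(s)
print(R.from_rotvec(s["orientation"]).as_matrix())
for n in("top","side","wrist"):
    print(n,camera_info(n)); cv2.imwrite(f"pics/{n}0.png",camera(n))
E
```

```text
{'time': 0.0, 'q': array([ 1.1404,  0.3329, -0.0647,  1.461 ,  0.0216,  1.3499, -0.0885]), 'joint_vel': array([ 0.0028,  0.0015,  0.0001, -0.001 ,  0.0007, -0.0019, -0.0003]), 'effort': array([  0.0001, -62.3241,   0.0252, -38.99  ,  -0.0611,   0.0398,
         0.0002]), 'ee_pos': array([ 0.2477, -0.5734,  0.2174]), 'orientation': array([-3.0752, -0.6359,  0.0005]), 'wrist_force': array([-0.1696,  0.3233,  0.3025]), 'ft_torque': array([ 0.0244,  0.0113, -0.025 ]), 'grasp_force': 0.0, 'finger_gap': 0.08718597726570695}
[[ 0.918   0.3966 -0.0006]
 [ 0.3966 -0.918   0.0013]
 [-0.0001 -0.0014 -1.    ]]
top {'fx': 420.4422929502791, 'fy': 420.4422929502791, 'cx': 317.62980078986095, 'cy': 201.44060970146583, 'world_to_cam': array([[-0.012 , -0.9999,  0.005 , -0.076 ],
       [-0.9841,  0.0109, -0.1773,  0.5781],
       [ 0.1772, -0.007 , -0.9842,  1.4369],
       [ 0.    ,  0.    ,  0.    ,  1.    ]])}
side {'fx': 506.47534480199255, 'fy': 506.47534480199255, 'cx': 315.2613842528747, 'cy': 205.92357537412138, 'world_to_cam': array([[-0.8855,  0.4642, -0.0185,  0.5356],
       [ 0.3458,  0.6321, -0.6935, -0.1011],
       [-0.3102, -0.6205, -0.7203,  1.8075],
       [ 0.    ,  0.    ,  0.    ,  1.    ]])}
wrist {'fx': 285.61711496331844, 'fy': 285.61711496331844, 'cx': 328.140226131339, 'cy': 197.62986813797767, 'mount': array([[-0.0007, -0.9571, -0.2897,  0.0798],
       [ 1.    , -0.0004, -0.0012,  0.0003],
       [ 0.001 , -0.2897,  0.9571, -0.1672],
       [ 0.    ,  0.    ,  0.    ,  1.    ]])}
```

View pics/top0.png

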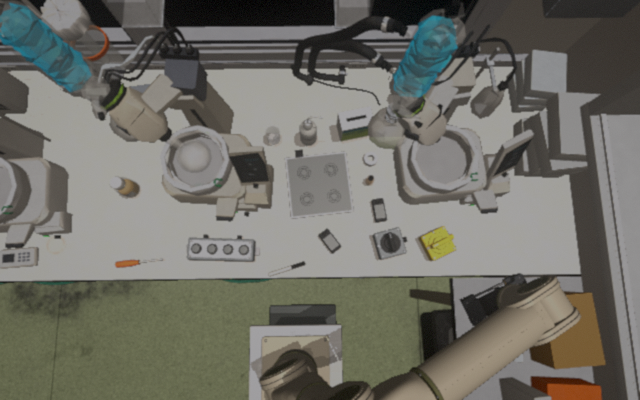

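View pics/side0.png

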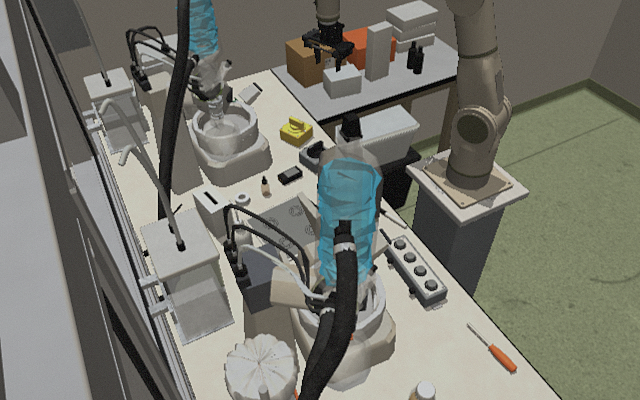

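The top view shows the plate at (320,186), packs at (330,240) and (379,210), the black-handled isolator on its grey box at (389,243), and a yellow look-alike at (438,243). The relay box is at (221,248), the tape at (369,158) and the dropper at (369,181). For the isolator, the candidates are (389,243) and the yellow one at (438,243), and I choose the grey/black one. A possible third pack still needs a check in the crop.

```bash
python3 - <<'E'
from h import *
np.set_printoptions(precision=4,suppress=True)
im=cv2.imread("pics/top0.png")
cv2.imwrite("pics/c1.png",cv2.resize(im[130:280,260:460],None,fx=4,fy=4,interpolation=cv2.INTER_CUBIC)[:600])
for n,u,v,z in [("plate",320,186,.006),("packA",330,240,.026),("packB",379,210,.026),("iso",389,243,.088),("relay",221,248,.05),("b1",196,248,.064),("b4",246,250,.064),("tape",369,158,.02),("drop",369,181,.08)]:
    print(n,ray("top",u,v,z))
E
```

```text
plate [ 0.643  -0.0924  0.006 ]
packA [ 0.4424 -0.125   0.026 ]
packB [ 0.5481 -0.3029  0.026 ]
iso [ 0.4246 -0.323   0.088 ]
relay [0.417  0.2548 0.05  ]
b1 [0.417  0.3375 0.064 ]
b4 [0.4081 0.1657 0.064 ]
tape [ 0.7436 -0.2743  0.02  ]
drop [ 0.6429 -0.2634  0.08  ]
```

View pics/c1.png

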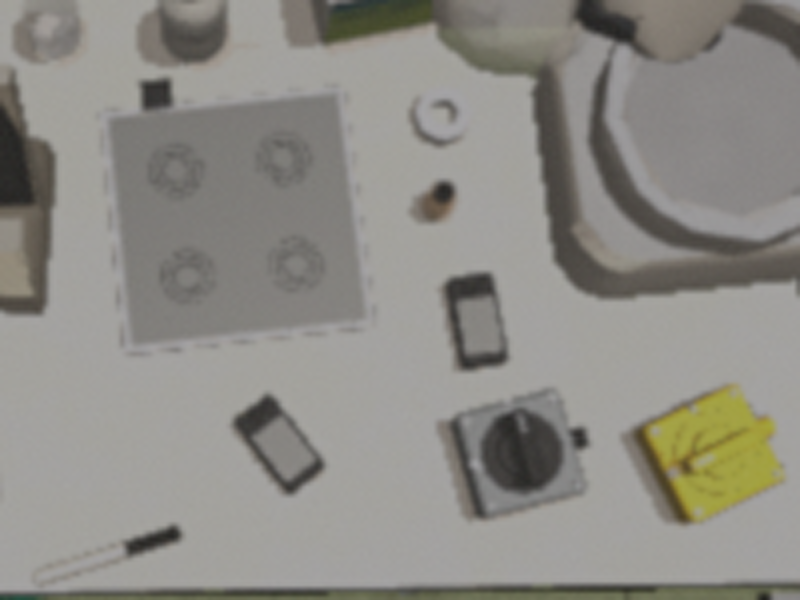

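Only two packs are present. The isolator handle points to about +x, and off lies 90° counter-clockwise, towards +y. Next I move above it.

{"method": "servo_tool", "body": {"deltas": "0 0 0.01 0.15 -0.1 0 0; 0 0 0.02 0.3 -0.2 0 0; 0 0 0.03 0.45 -0.3 0 0; 0 0 0.04 0.6 -0.4 0 0; 0 0 0.046 0.75 -0.48 0 0; 0 0 0.046 0.88 -0.56 0 0; 0 0 0.046 1 -0.64 0 0; 0 0 0.046 1 -0.64 0 0; 0 0 0.046 1 -0.64 0 0; 0 0 0.046 1 -0.64 0 0"}}

```text
time: 0.98
ee_pos: [0.4137, -0.3278, 0.218]
orientation: [3.114, 0.414, -0.001]
wrist_force: [0.5, -1.0, 0.3]
finger_gap: 0.0872
grasp_force: 0.0
```

```bash
python3 - <<'E'
from h import *
s=state(); print(s["ee_pos"],R.from_rotvec(s["orientation"]).as_matrix(),s["time"],s["wrist_force"])
cv2.imwrite("pics/w1.png",camera("wrist"))
E
```

```text
[ 0.41374332 -0.32781408  0.21802198] [[ 9.65346835e-01  2.60969945e-01 -4.20465079e-04]
 [ 2.60969877e-01 -9.65346922e-01 -2.10211260e-04]
 [-4.60753490e-04  9.31980547e-05 -9.99999890e-01]] 0.9833 [ 0.47070251 -1.00749024  0.31369133]
```

View pics/w1.png

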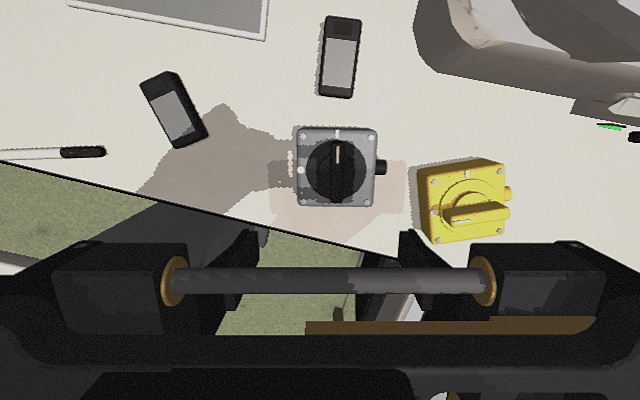

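The wrist view shows the handle at (337,168), aligned with the tool x axis. The dash lies ahead of the pointer and the white dot (off) at (300,170) to the left. The packs are at (174,110) and (339,57), and the yellow decoy at (468,205).

```bash
cat >> h.py <<'E'
def dark_blob(im,roi):
    x0,y0,x1,y1=roi; g=im[y0:y1,x0:x1].max(2)
    return g
def off(p):
    s=state(); M=R.from_rotvec(s["orientation"]).as_matrix()
    return (M.T@(np.array(p)-s["ee_pos"]))/.25
E
python3 - <<'E'
from h import *
np.set_printoptions(precision=4,suppress=True)
im=cv2.imread("pics/w1.png")
for z,uv in [(.088,(337,142)),(.05,(300,170)),(.05,(337,132)),(.05,(298,130)),(.05,(375,130)),(.05,(375,206)),(.05,(298,206))]:
    print(uv,ray("wrist",*uv,z))
c=np.mean([ray("wrist",u,v,.05) for u,v in[(298,130),(375,130),(375,206),(298,206)]],0);print("box",c,off(np.r_[c[:2],.077]))
def rect(n,im,roi,z,T=None):
    x0,y0,x1,y1=roi; m=np.zeros(im.shape[:2],np.uint8); sub=im[y0:y1,x0:x1].max(2); return m
hsv=cv2.cvtColor(im,cv2.COLOR_BGR2GRAY)
m=(hsv<35).astype(np.uint8)
for roi in[(315,140,360,205)]:
    x0,y0,x1,y1=roi
    ys,xs=np.nonzero(m[y0:y1,x0:x1]); print(xs.mean()+x0,ys.mean()+y0)
# packs corners top face
for nm,u,v in[("A",174,110),("B",339,57)]:
    print(nm,ray("wrist",u,v,.026))
E
```

```text
(337, 142) [ 0.4633 -0.3247  0.088 ]
(300, 170) [ 0.4167 -0.293   0.05  ]
(337, 132) [ 0.4707 -0.3238  0.05  ]
(298, 130) [ 0.4614 -0.2801  0.05  ]
(375, 130) [ 0.4841 -0.3652  0.05  ]
(375, 206) [ 0.3967 -0.3931  0.05  ]
(298, 206) [ 0.372 -0.301  0.05 ]
box [ 0.4286 -0.3348  0.05  ] [0.0534 0.0396 0.5639]
335.58066429418744 172.8914590747331
A [ 0.4436 -0.1286  0.026 ]
B [ 0.5506 -0.3047  0.026 ]
```

{"method": "servo_tool", "body": {"deltas": "0 0 0 0.053 0.04 0 0; 0 0 0 0.053 0.04 0.1 0; 0 0 0 0.053 0.04 0.25 0; 0 0 0 0.053 0.04 0.4 0; 0 0 0 0.053 0.04 0.5 0; 0 0 0 0.053 0.04 0.56 0; 0 0 0 0.053 0.04 0.56 0; 0 0 0 0.053 0.04 0.56 1; 0 0 0 0.053 0.04 0.56 1; 0 0 0 0.053 0.04 0.56 1", "squeeze": 20}}

```text
time: 1.87
ee_pos: [0.4299, -0.335, 0.0797]
orientation: [3.113, 0.411, 0.003]
wrist_force: [-0.6, -0.1, 0.1]
finger_gap: 0.074
grasp_force: 0.0
```

{"method": "servo_tool", "body": {"deltas": "0 0 0 0 0 0 1; 0 0 0 0 0 0 1; 0 0 -0.035 0 0 0 1; 0 0 -0.07 0 0 0 1; 0 0 -0.105 0 0 0 1; 0 0 -0.14 0 0 0 1; 0 0 -0.175 0 0 0 1; 0 0 -0.21 0 0 0 1; 0 0 -0.245 0 0 0 1; 0 0 -0.25 0 0 0 1"}}

```text
time: 2.7
ee_pos: [0.4282, -0.3339, 0.0785]
orientation: [-2.713, -1.581, 0.002]
wrist_force: [-4.8, 2.0, 3.6]
finger_gap: 0.0146
grasp_force: 19.9
```

{"method": "servo_tool", "body": {"deltas": "0 0 -0.035 0 0 0 1; 0 0 -0.07 0 0 0 1; 0 0 -0.105 0 0 0 1; 0 0 -0.14 0 0 0 1; 0 0 -0.175 0 0 0 1; 0 0 -0.21 0 0 0 1; 0 0 -0.245 0 0 0 1; 0 0 -0.255 0 0 0 1; 0 0 -0.255 0 0 0 1; 0 0 -0.255 0 0 0 1"}}

```text
time: 3.53
ee_pos: [0.4288, -0.334, 0.0785]
orientation: [-1.893, -2.506, 0.001]
wrist_force: [-5.8, 1.9, 4.5]
finger_gap: 0.0144
grasp_force: 20.0
```

{"method": "servo_tool", "body": {"deltas": "0 0 0 0 0 0 0; 0 0 0 0 0 0 0; 0 0 0 0 0 0 0; 0 0 0 0 0 -0.05 0; 0 0 0 0 0 -0.15 0; 0 0 0 0 0 -0.3 0; 0 0 0 0 0 -0.45 0; 0 0 0 0 0 -0.56 0; 0 0 0 0 0 -0.6 0; 0 0 0 0 0 -0.6 0"}}

```text
time: 4.37
ee_pos: [0.4308, -0.3346, 0.2319]
orientation: [1.887, 2.504, -0.001]
wrist_force: [0.1, -0.4, 0.7]
finger_gap: 0.0735
grasp_force: 0.0
```

```bash
cat >> h.py <<'E'
def packs(name,zt=.026,T=None):
    """light-grey label rectangles next to black: minAreaRect of the black+label blob"""
    im=camera(name); cv2.imwrite(f"pics/{name}_{state()['time']:.1f}.png",im)
    return im
E
python3 - <<'E'
from h import *
np.set_printoptions(precision=4,suppress=True)
s=state();print(s["ee_pos"],s["orientation"],s["finger_gap"],s["time"])
cv2.imwrite("pics/w2.png",camera("wrist")); cv2.imwrite("pics/t2.png",camera("top"))
T=np.eye(4);T[:3,:3]=[[.96535,.26097,0],[.26097,-.96535,0],[0,0,-1]];T[:3,3]=[.41374,-.32781,.218]
im=cv2.imread("pics/w1.png"); 
for roi in[(125,60,215,160),(310,5,370,105)]:
    x0,y0,x1,y1=roi; g=cv2.cvtColor(im,cv2.COLOR_BGR2GRAY)[y0:y1,x0:x1]
    m=(g<60).astype(np.uint8); cs,_=cv2.findContours(m,0,1); c=max(cs,key=cv2.contourArea)
    pts=np.array([ray("wrist",u+x0,v+y0,.026,T=T)[:2] for u,v in c[:,0]],np.float32)
    print(cv2.minAreaRect(pts))
E
```

```text
[ 0.4308 -0.3346  0.2319] [ 1.8875  2.504  -0.0006] 0.07346146949569542 4.3667
((0.4434252083301544, -0.12866142392158508), (0.08379199355840683, 0.04833321273326874), 36.6166877746582)
((0.5495099425315857, -0.30375775694847107), (0.08330924063920975, 0.041361212730407715), 8.572165489196777)
```

View pics/w2.png

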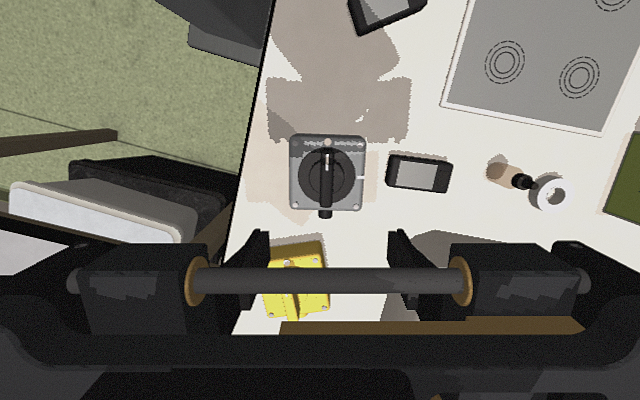

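The isolator now points at its dot (off). Pack footprints measure 84 x 42–48 mm as expected. Next I move over pack A.

{"method": "servo_tool", "body": {"deltas": "0 0 0.04 0.1 0.04 0 0; 0 0 0.08 0.2 0.08 0 0; 0 0 0.12 0.3 0.12 0 0; 0 0 0.16 0.42 0.16 0 0; 0 0 0.2 0.54 0.2 0 0; 0 0 0.24 0.66 0.24 0 0; 0 0 0.28 0.77 0.278 0 0; 0 0 0.32 0.777 0.278 0 0; 0 0 0.36 0.777 0.278 0 0; 0 0 0.387 0.777 0.278 0 0"}}

```text
time: 5.3
ee_pos: [0.4418, -0.1273, 0.2265]
orientation: [-2.986, -0.971, 0.003]
wrist_force: [0.4, -0.7, -0.0]
finger_gap: 0.0868
grasp_force: 0.0
```

```bash
python3 - <<'E'
from h import *
np.set_printoptions(precision=4,suppress=True)
s=state();print(s["ee_pos"],s["orientation"],s["finger_gap"],s["time"])
cv2.imwrite("pics/w3.png",camera("wrist"))
w1=cv2.imread("pics/w1.png")[0:160,330:640]
t=cv2.imread("pics/t2.png")[90:240,350:520]
sd=cv2.imread("pics/side0.png")[90:230,170:330]
a=cv2.resize(w1,(620,320));b=cv2.resize(sd,(320,280))
o=np.zeros((600,800,3),np.uint8);o[:320,:620]=a;o[320:600,:320]=b;o[320:580,330:625]=cv2.resize(t,(295,260));cv2.imwrite("pics/c2.png",o)
E
```

```text
[ 0.4418 -0.1273  0.2265] [-2.9863 -0.9705  0.0032] 0.086786357738514 5.3
```

View pics/w3.png

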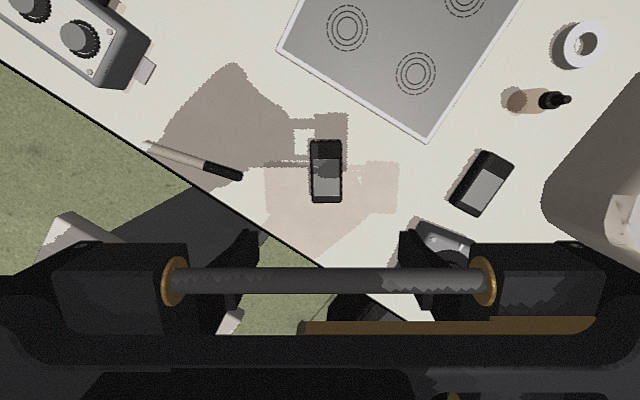

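View pics/c2.png

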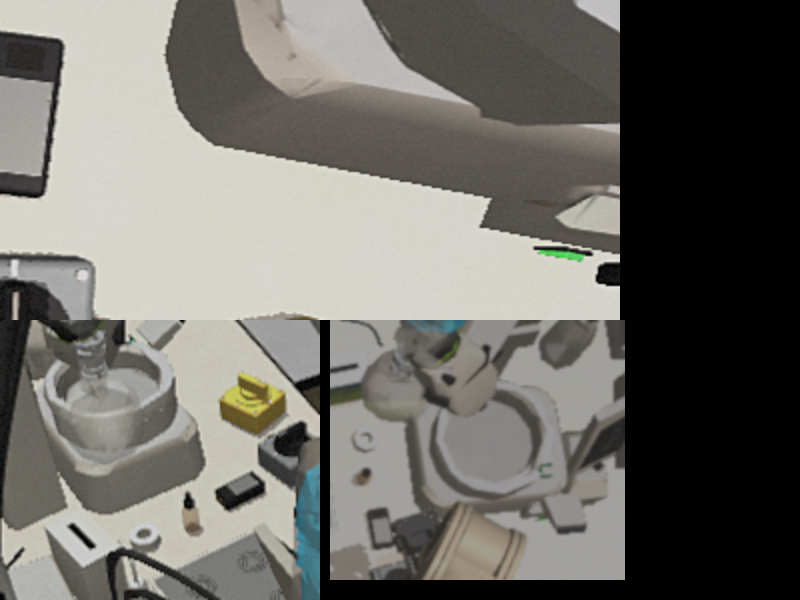

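Pack A is at (325,172) in the wrist view, aligned with the tool. The machine base next to pack B has a tall side wall, so I need its clearance.

```bash
python3 - <<'E'
from h import *
np.set_printoptions(precision=4,suppress=True)
T=np.eye(4);T[:3,:3]=[[.96535,.26097,0],[.26097,-.96535,0],[0,0,-1]];T[:3,3]=[.41374,-.32781,.218]
for u,v in[(437,72),(419,50),(413,28),(570,98)]: print("base bottom",ray("wrist",u,v,0,T=T))
for z in(.06,.09,.12): print("rim top corner",ray("wrist",478,46,z,T=T), [ray("top",350+(u-330)*170/295,90+(v-320)*150/260,z) for u,v in[(425,495)]])
im=cv2.imread("pics/w3.png");g=cv2.cvtColor(im,cv2.COLOR_BGR2GRAY)[130:215,295:360]
# white plate edge corners from w3
for u,v in[(277,48),(428,144)]: print("plate",ray("wrist",u,v,.006))
pts=np.array([ray("wrist",u,v,.026)[:2] for u,v in[(311,140),(341,140),(342,203),(311,202)]],np.float32);r=cv2.minAreaRect(pts);print(r,off([*r[0],.02]))
# plate by top mask
im=cv2.imread("pics/top0.png");g=cv2.cvtColor(im,cv2.COLOR_BGR2GRAY)
m=((g[148:222,282:356]<165)).astype(np.uint8);m=cv2.morphologyEx(m,cv2.MORPH_OPEN,np.ones((5,5)))
c=max(cv2.findContours(m,0,1)[0],key=cv2.contourArea)
pts=np.array([ray("top",u+282,v+148,.006)[:2] for u,v in c[:,0]],np.float32);print(cv2.minAreaRect(pts))
E
```

```text
base bottom [ 0.571  -0.4255  0.    ]
base bottom [ 0.5885 -0.3953  0.    ]
base bottom [ 0.609  -0.3801  0.    ]
base bottom [ 0.5865 -0.6003  0.    ]
rim top corner [ 0.5925 -0.4387  0.06  ] [array([ 0.61  , -0.3915,  0.06  ])]
rim top corner [ 0.5831 -0.4265  0.09  ] [array([ 0.6039, -0.3849,  0.09  ])]
rim top corner [ 0.5737 -0.4144  0.12  ] [array([ 0.5978, -0.3783,  0.12  ])]
plate [0.5298 0.0132 0.006 ]
plate [ 0.5499 -0.2141  0.006 ]
((0.44304704666137695, -0.12428288906812668), (0.08387678116559982, 0.04193973168730736), 34.64883804321289) [ 0.0129 -0.0061  0.826 ]
((0.6508063077926636, -0.08727504312992096), (0.2728281021118164, 0.275027334690094), 89.40257263183594)
```

{"method": "servo_tool", "body": {"deltas": "0 0 0 0.01 -0.003 0 0; 0 0 0 0.01 -0.003 0.12 0; 0 0 0 0.01 -0.003 0.26 0; 0 0 0 0.01 -0.003 0.4 0; 0 0 0 0.01 -0.003 0.54 0; 0 0 0 0.01 -0.003 0.66 0; 0 0 0 0.01 -0.003 0.76 0; 0 0 0 0.01 -0.003 0.81 0; 0 0 0 0.01 -0.003 0.81 0; 0 0 0 0.01 -0.003 0.81 1", "squeeze": 15}}

```text
time: 6.18
ee_pos: [0.4436, -0.1255, 0.025]
orientation: [-2.982, -0.983, 0.002]
wrist_force: [0.3, -0.5, 0.4]
finger_gap: 0.0846
grasp_force: 0.0
```

{"method": "servo_tool", "body": {"deltas": "0 0 0 0 0 0 1; 0 0 0 0 0 0 1; 0 0 0 0 0 0 1; 0 0 0 0 0 0 1; 0 0 0 0 0 -0.04 1; 0 0 0 0 0 -0.1 1; 0 0 0 0 0 -0.18 1; 0 0 0 0 0 -0.26 1; 0 0 0 0 0 -0.32 1; 0 0 0 0 0 -0.32 1"}}

```text
time: 7.02
ee_pos: [0.4462, -0.1264, 0.1095]
orientation: [2.981, 0.979, 0.006]
wrist_force: [0.8, -0.5, -0.2]
finger_gap: 0.0217
grasp_force: 0.0
```

```bash
python3 - <<'E'
from h import *
np.set_printoptions(precision=4,suppress=True)
s=state();M=R.from_rotvec(s["orientation"]).as_matrix()
print(s["ee_pos"],s["finger_gap"],s["grasp_force"],np.degrees(np.arctan2(M[1,0],M[0,0])))
y=np.radians(5);ex=np.array([np.cos(y),np.sin(y),0]);ey=np.array([-np.sin(y),np.cos(y),0])
C=np.array([.652,-.09,0])
print(C+.06*ey, off(C+.06*ey+[0,0,.1]),C-.03*ey)
E
```

```text
[ 0.4462 -0.1264  0.1095] 0.02167545052244254 0.0 36.343593618241094
[ 0.6468 -0.0302  0.    ] [0.874  0.1654 0.0411] [ 0.6546 -0.1199  0.    ]
```

The fingers closed too slowly, so I lifted before the grip. I'll reopen and look again.

{"method": "servo_tool", "body": {"deltas": "0 0 0 0 0 -0.1 0; 0 0 0 0 0 -0.2 0; 0 0 0 0 0 -0.3 0; 0 0 0 0 0 -0.4 0; 0 0 0 0 0 -0.4 0; 0 0 0 0 0 -0.4 0; 0 0 0 0 0 -0.4 0; 0 0 0 0 0 -0.4 0; 0 0 0 0 0 -0.4 0; 0 0 0 0 0 -0.4 0"}}

```text
time: 7.85
ee_pos: [0.4438, -0.1258, 0.2049]
orientation: [-2.984, -0.979, 0.001]
wrist_force: [0.3, -0.2, 1.5]
finger_gap: 0.08
grasp_force: 0.0
```

```bash
cat >> h.py <<'E'
def wpack(u,v,z=.026,save=None,half=55,cam="wrist",th=75):
    s=state(); T=np.eye(4); T[:3,:3]=R.from_rotvec(s["orientation"]).as_matrix(); T[:3,3]=s["ee_pos"]
    im=camera(cam)
    if save: cv2.imwrite(save,im)
    g=cv2.cvtColor(im,cv2.COLOR_BGR2GRAY); y0=max(v-half,0);x0=max(u-half,0)
    m=(g[y0:v+half,x0:u+half]<th).astype(np.uint8)
    cs=cv2.findContours(m,0,1)[0]; c=max(cs,key=cv2.contourArea)
    pts=np.array([ray(cam,a+x0,b+y0,z,T=T)[:2] for a,b in c[:,0]],np.float32)
    return cv2.minAreaRect(pts)
E
python3 - <<'E'
from h import *
np.set_printoptions(precision=4,suppress=True)
s=state();print(s["ee_pos"],s["finger_gap"])
print(wpack(325,172,save="pics/w4.png",half=45))
E
```

```text
[ 0.4438 -0.1258  0.2049] 0.08004039286041513
((0.44279393553733826, -0.12193179130554199), (0.08371743559837341, 0.041934724897146225), 36.615943908691406)
```

View pics/w4.png

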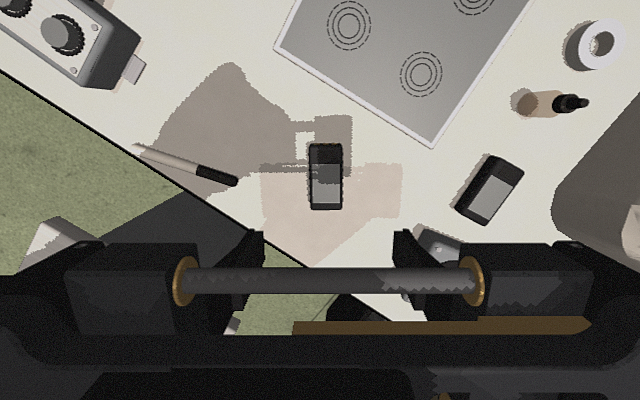

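The pack at (325,177) is upright and barely moved. I'll retry with enough closing time.

{"method": "servo_tool", "body": {"deltas": "0 0 0 0 -0.006 0.1 0; 0 0 0 0 -0.006 0.25 0; 0 0 0 0 -0.006 0.4 0; 0 0 0 0 -0.006 0.54 0; 0 0 0 0 -0.006 0.66 0; 0 0 0 0 -0.006 0.73 0; 0 0 0 0 -0.006 0.73 0.2; 0 0 0 0 -0.006 0.73 1; 0 0 0 0 -0.006 0.73 1; 0 0 0 0 -0.006 0.73 1", "squeeze": 15}}

```text
time: 8.73
ee_pos: [0.4445, -0.1251, 0.0247]
orientation: [2.983, 0.979, 0.003]
wrist_force: [-0.1, 0.1, 0.4]
finger_gap: 0.0679
grasp_force: 0.0
```

{"method": "servo_tool", "body": {"deltas": "0 0 0 0 0 0 1; 0 0 0 0 0 0 1; 0 0 0 0 0 0 1; 0 0 0 0 0 0 1; 0 0 0 0 0 0 1; 0 0 0 0 0 0 1; 0 0 0 0 0 0 1; 0 0 0 0 0 0 1; 0 0 0 0 0 -0.02 1; 0 0 0 0 0 -0.04 1"}}

```text
time: 9.57
ee_pos: [0.4432, -0.1246, 0.0334]
orientation: [-2.985, -0.979, 0.001]
wrist_force: [-0.2, 0.6, 1.1]
finger_gap: 0.0041
grasp_force: 0.0
```

```bash
python3 - <<'E'
from h import *
w=camera("wrist");s=camera("side");t=camera("top")
o=np.zeros((600,800,3),np.uint8);o[:250,:400]=cv2.resize(w,(400,250));o[:300,400:]=cv2.resize(t[180:290,280:427],(400,300));o[300:,:400]=cv2.resize(s[130:250,250:410],(400,300))
cv2.imwrite("pics/c3.png",o);print(state()["finger_gap"])
E
```

```text
0.0007881307928663756
```

View pics/c3.png

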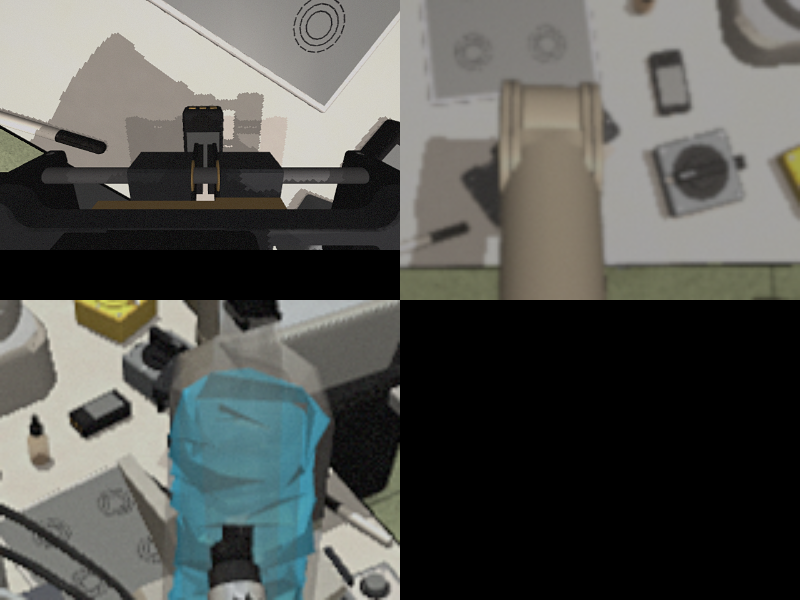

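{"method": "servo_tool", "body": {"deltas": "0 0 0 0 0 -0.1 0; 0 0 0 0 0 -0.2 0; 0 0 0 0 0 -0.3 0; 0 0 0 0 0 -0.4 0; 0 0 0 0 0 -0.55 0; 0 0 0 0 0 -0.7 0; 0 0 0 0 0 -0.7 0; 0 0 0 0 0 -0.7 0; 0 0 0 0 0 -0.7 0; 0 0 0 0 0 -0.7 0"}}

```text
time: 10.55
ee_pos: [0.4426, -0.1247, 0.207]
orientation: [-2.984, -0.979, 0.002]
wrist_force: [-0.1, 0.3, -0.2]
finger_gap: 0.0598
grasp_force: 0.0
```

```bash
python3 - <<'E'
from h import *
s=state();print(s["ee_pos"],s["finger_gap"],s["orientation"],s["time"])
print(wpack(325,177,save="pics/w5.png",half=45))
T=np.eye(4);T[:3,:3]=R.from_rotvec(s["orientation"]).as_matrix();T[:3,3]=s["ee_pos"]
M=np.linalg.inv(T@camera_info("wrist")["mount"]);ci=camera_info("wrist")
for dz in(0,.017):
  p=(M@T@np.array([0,0,dz,1]))[:3];print("tcp px",ci["fx"]*p[0]/p[2]+ci["cx"],ci["fy"]*p[1]/p[2]+ci["cy"])
p=(M@np.array([.443,-.124,.026,1]))[:3];print("pack px",ci["fx"]*p[0]/p[2]+ci["cx"],ci["fy"]*p[1]/p[2]+ci["cy"])
E
```

```text
[ 0.44261753 -0.12466118  0.20697506] 0.05977576506523541 [-2.98401752e+00 -9.78884950e-01  2.39972820e-03] 10.55
((0.44248154759407043, -0.12179896235466003), (0.08319242298603058, 0.04117409139871597), 37.146820068359375)
tcp px 327.96439794024246 241.14216742274408
tcp px 327.9983666258291 230.54427825993344
pack px 328.1440115482575 177.30232945615913
```

View pics/w5.png

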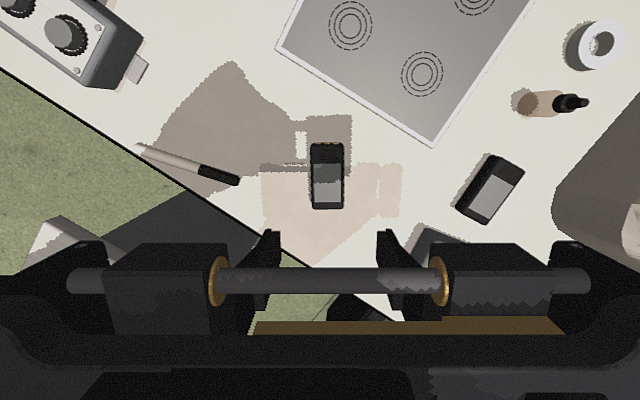

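Pack A has not moved at all, yet the fingers shut right over it. I'll probe with closed fingers to see where contact really occurs.

{"method": "servo_tool", "body": {"deltas": "0 0 0 0 0 0.1 1; 0 0 0 0 0 0.2 1; 0 0 0 0 0 0.3 1; 0 0 0 0 0 0.4 1; 0 0 0 0 0 0.5 1; 0 0 0 0 0 0.58 1; 0 0 0 0 0 0.6 1; 0 0 0 0 0 0.6 1; 0 0 0 0 0 0.6 1; 0 0 0 0 0 0.6 1", "squeeze": 5}}

```text
time: 11.43
ee_pos: [0.4441, -0.1249, 0.0592]
orientation: [2.984, 0.979, 0.002]
wrist_force: [-0.0, -0.3, -0.3]
finger_gap: 0.0127
grasp_force: 0.0
```

{"method": "servo_tool", "body": {"deltas": "0 0 0 0 0 0.004 1; 0 0 0 0 0 0.008 1; 0 0 0 0 0 0.012 1; 0 0 0 0 0 0.016 1; 0 0 0 0 0 0.02 1; 0 0 0 0 0 0.024 1; 0 0 0 0 0 0.028 1; 0 0 0 0 0 0.032 1; 0 0 0 0 0 0.036 1; 0 0 0 0 0 0.036 1"}}

```text
time: 12.27
ee_pos: [0.4432, -0.1247, 0.0489]
orientation: [-2.985, -0.979, 0.0]
wrist_force: [0.4, 0.4, 0.2]
finger_gap: 0.0003
grasp_force: 0.0
```

{"method": "servo_tool", "body": {"deltas": "0 0 0 0 0 0.004 1; 0 0 0 0 0 0.008 1; 0 0 0 0 0 0.012 1; 0 0 0 0 0 0.016 1; 0 0 0 0 0 0.02 1; 0 0 0 0 0 0.024 1; 0 0 0 0 0 0.028 1; 0 0 0 0 0 0.032 1; 0 0 0 0 0 0.032 1; 0 0 0 0 0 0.032 1"}}

```text
time: 13.1
ee_pos: [0.4433, -0.1248, 0.0411]
orientation: [-2.985, -0.979, 0.0]
wrist_force: [-1.0, -0.6, 0.1]
finger_gap: 0.0006
grasp_force: 0.0
```

{"method": "servo_tool", "body": {"deltas": "0 0 0 0 0 0.004 1; 0 0 0 0 0 0.008 1; 0 0 0 0 0 0.012 1; 0 0 0 0 0 0.016 1; 0 0 0 0 0 0.02 1; 0 0 0 0 0 0.024 1; 0 0 0 0 0 0.028 1; 0 0 0 0 0 0.032 1; 0 0 0 0 0 0.032 1; 0 0 0 0 0 0.032 1"}}

```text
time: 13.93
ee_pos: [0.4433, -0.1248, 0.0331]
orientation: [-2.985, -0.979, 0.0]
wrist_force: [-0.4, 0.9, -0.4]
finger_gap: 0.0005
grasp_force: 0.0
```

```bash
python3 - <<'E'
from h import *
s=state();print(s["ee_pos"],s["finger_gap"],s["wrist_force"])
w=camera("wrist");w2=camera("side");t=camera("top")
o=np.zeros((600,800,3),np.uint8);o[:400,:640]=w;o[400:,:300]=cv2.resize(w2[160:260,270:420],(300,200));o[400:,310:610]=cv2.resize(t[200:280,290:410],(300,200))
cv2.imwrite("pics/c4.png",o)
E
```

```text
[ 0.44330941 -0.12476374  0.03309978] 0.0005139532497294483 [-0.41494251  0.93069756 -0.37403528]
```

View pics/c4.png

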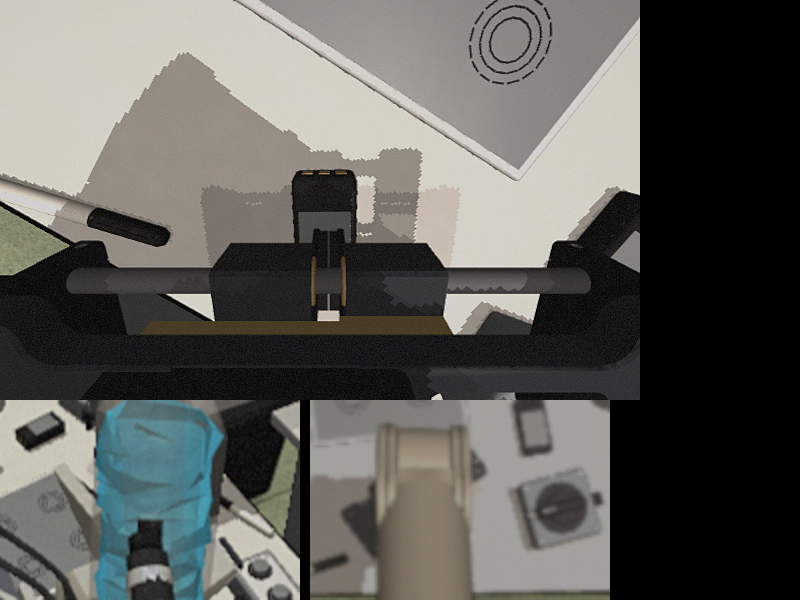

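```bash
python3 - <<'E'
from h import *
s=state();p=s["ee_pos"];M=R.from_rotvec(s["orientation"]).as_matrix()
T=np.eye(4);T[:3,:3]=M;T[:3,3]=p
for z in(0,.013,.026,.04):
  for uv in((294,180),(356,180),(325,172)):
    print(z,uv,(M.T@(ray("wrist",*uv,z)-p)).round(4),ray("wrist",*uv,z).round(4))
ci=camera_info("wrist");W=np.linalg.inv(T@ci["mount"])
q=(W@np.r_[ray("wrist",517,180,.006),1]);print("plate corner",ray("wrist",517,180,.006))
for n,pp in(("tip",p+[0,0,-.017]),("packtop",[.443,-.122,.026])):
  c=W@np.r_[pp,1];print(n,ci["fx"]*c[0]/c[2]+ci["cx"],ci["fy"]*c[1]/c[2]+ci["cy"])
# finger rows in image: brightness down column 320
E
```

```text
0 (294, 180) [ 0.0324 -0.0245  0.0332] [ 0.455  -0.0859  0.    ]
0 (356, 180) [0.0324 0.0202 0.0332] [ 0.4814 -0.1219  0.    ]
0 (325, 172) [ 0.0382 -0.0021  0.0332] [ 0.4729 -0.1005  0.    ]
0.013 (294, 180) [ 0.0355 -0.0229  0.0202] [ 0.4584 -0.0854  0.013 ]
0.013 (356, 180) [0.0354 0.0189 0.0202] [ 0.4831 -0.119   0.013 ]
0.013 (325, 172) [ 0.0409 -0.002   0.0202] [ 0.4752 -0.099   0.013 ]
0.026 (294, 180) [ 0.0385 -0.0213  0.0072] [ 0.4618 -0.0849  0.026 ]
0.026 (356, 180) [0.0385 0.0176 0.0072] [ 0.4848 -0.1162  0.026 ]
0.026 (325, 172) [ 0.0436 -0.0018  0.0072] [ 0.4775 -0.0975  0.026 ]
0.04 (294, 180) [ 0.0418 -0.0195 -0.0068] [ 0.4655 -0.0843  0.04  ]
0.04 (356, 180) [ 0.0418  0.0162 -0.0068] [ 0.4867 -0.1131  0.04  ]
0.04 (325, 172) [ 0.0465 -0.0016 -0.0068] [ 0.4799 -0.0959  0.04  ]
plate corner [ 0.54870849 -0.21114623  0.006     ]
tip 327.9914997002603 230.54654777089377
packtop 324.20891985301296 234.56397495255388
```

{"method": "servo_tool", "body": {"deltas": "0 0 0 0 0 0.004 1; 0 0 0 0 0 0.008 1; 0 0 0 0 0 0.012 1; 0 0 0 0 0 0.016 1; 0 0 0 0 0 0.02 1; 0 0 0 0 0 0.024 1; 0 0 0 0 0 0.028 1; 0 0 0 0 0 0.028 1; 0 0 0 0 0 0.028 1; 0 0 0 0 0 0.028 1"}}

```text
time: 14.92
ee_pos: [0.4434, -0.1248, 0.0262]
orientation: [2.985, 0.979, 0.0]
wrist_force: [-0.6, -0.1, -0.0]
finger_gap: 0.0004
grasp_force: 0.0
```

{"method": "servo_tool", "body": {"deltas": "0 0 0 0 0 0.004 1; 0 0 0 0 0 0.008 1; 0 0 0 0 0 0.012 1; 0 0 0 0 0 0.016 1; 0 0 0 0 0 0.02 1; 0 0 0 0 0 0.024 1; 0 0 0 0 0 0.024 1; 0 0 0 0 0 0.024 1; 0 0 0 0 0 0.024 1; 0 0 0 0 0 0.024 1"}}

```text
time: 15.75
ee_pos: [0.4434, -0.1248, 0.0219]
orientation: [2.984, 0.979, -0.002]
wrist_force: [-13.5, 3.0, 32.4]
finger_gap: 0.0003
grasp_force: 16.2
```

```bash
python3 - <<'E'
from h import *
s=state();print(s["ee_pos"],s["wrist_force"])
a=cv2.imread("pics/c4.png")[:400,:640].astype(int);b=camera("wrist");cv2.imwrite("pics/w6.png",b)
# pack edges at several rows
g=cv2.cvtColor(b,cv2.COLOR_BGR2GRAY)
for v in range(150,240,8):
    xs=np.nonzero(g[v,260:400]<60)[0]+260
    if len(xs): print(v,xs.min(),xs.max())
E
```

```text
[ 0.44341176 -0.12482805  0.0218851 ] [-13.51962388   3.04906389  32.39128543]
174 297 352
182 291 356
190 289 357
198 289 358
206 290 357
214 290 357
222 291 356
230 291 357
238 292 357
```

{"method": "servo_tool", "body": {"deltas": "0 0 0 0 0 -0.1 1; 0 0 0 0 0 -0.2 1; 0 0 0 0.13 0 -0.2 1; 0 0 0 0.26 0 -0.2 1; 0 0 0 0.26 0 -0.15 1; 0 0 0 0.26 0 -0.08 1; 0 0 0 0.26 0 -0.04 1; 0 0 0 0.26 0 -0.02 1; 0 0 0 0.26 0 -0.01 1; 0 0 0 0.26 0 -0.01 1"}}

```text
time: 16.63
ee_pos: [0.4954, -0.0865, 0.0224]
orientation: [-2.985, -0.979, 0.001]
wrist_force: [-0.8, -0.1, -0.4]
finger_gap: 0.0005
grasp_force: 0.0
```

{"method": "servo_tool", "body": {"deltas": "0 0 0 0 0 0.002 1; 0 0 0 0 0 0.004 1; 0 0 0 0 0 0.006 1; 0 0 0 0 0 0.008 1; 0 0 0 0 0 0.01 1; 0 0 0 0 0 0.01 1; 0 0 0 0 0 0.01 1; 0 0 0 0 0 0.01 1; 0 0 0 0 0 0.01 1; 0 0 0 0 0 0.01 1"}}

```text
time: 17.47
ee_pos: [0.4958, -0.0862, 0.0202]
orientation: [2.985, 0.979, 0.0]
wrist_force: [-0.2, -0.0, 0.2]
finger_gap: 0.0005
grasp_force: 0.0
```

No contact on the bare table at the height where the pack touched, so the real tip stands higher than reported. I'll step further down to find the table.

{"method": "servo_tool", "body": {"deltas": "0 0 0 0 0 0.004 1; 0 0 0 0 0 0.008 1; 0 0 0 0 0 0.012 1; 0 0 0 0 0 0.016 1; 0 0 0 0 0 0.02 1; 0 0 0 0 0 0.024 1; 0 0 0 0 0 0.024 1; 0 0 0 0 0 0.024 1; 0 0 0 0 0 0.024 1; 0 0 0 0 0 0.024 1"}}

```text
time: 18.3
ee_pos: [0.4958, -0.0863, 0.0142]
orientation: [2.985, 0.979, 0.0]
wrist_force: [-0.4, -0.5, -0.2]
finger_gap: 0.0003
grasp_force: 0.0
```

{"method": "servo_tool", "body": {"deltas": "0 0 0 0 0 0.004 1; 0 0 0 0 0 0.008 1; 0 0 0 0 0 0.012 1; 0 0 0 0 0 0.016 1; 0 0 0 0 0 0.02 1; 0 0 0 0 0 0.02 1; 0 0 0 0 0 0.02 1; 0 0 0 0 0 0.02 1; 0 0 0 0 0 0.02 1; 0 0 0 0 0 0.02 1"}}

```text
time: 19.13
ee_pos: [0.4958, -0.0863, 0.0092]
orientation: [2.985, 0.979, 0.0]
wrist_force: [0.4, 0.1, 0.1]
finger_gap: 0.0005
grasp_force: 0.0
```

{"method": "servo_tool", "body": {"deltas": "0 0 0 0 0 0.004 1; 0 0 0 0 0 0.008 1; 0 0 0 0 0 0.012 1; 0 0 0 0 0 0.016 1; 0 0 0 0 0 0.02 1; 0 0 0 0 0 0.024 1; 0 0 0 0 0 0.024 1; 0 0 0 0 0 0.024 1; 0 0 0 0 0 0.024 1; 0 0 0 0 0 0.024 1"}}

```text
time: 19.97
ee_pos: [0.4957, -0.0863, 0.0032]
orientation: [2.985, 0.979, 0.0]
wrist_force: [-0.8, -0.7, -0.4]
finger_gap: 0.0007
grasp_force: 0.0
```

{"method": "servo_tool", "body": {"deltas": "0 0 0 0 0 0.004 1; 0 0 0 0 0 0.008 1; 0 0 0 0 0 0.012 1; 0 0 0 0 0 0.016 1; 0 0 0 0 0 0.016 1; 0 0 0 0 0 0.016 1; 0 0 0 0 0 0.016 1; 0 0 0 0 0 0.016 1; 0 0 0 0 0 0.016 1; 0 0 0 0 0 0.016 1"}}

```text
time: 20.8
ee_pos: [0.4958, -0.0863, -0.0008]
orientation: [2.985, 0.979, 0.0]
wrist_force: [-0.8, -0.6, 0.5]
finger_gap: 0.0005
grasp_force: 0.0
```

The offset is clear: the fingertips are about 2.5 mm above the reported TCP z, so everything reads about 20 mm low. Gripping pack A again at a reported z of about 0.003.

{"method": "servo_tool", "body": {"deltas": "0 0 0 0 0 -0.1 0; 0 0 0 0 0 -0.2 0; 0 0 0 -0.13 0 -0.24 0; 0 0 0 -0.21 0 -0.24 0; 0 0 0 -0.21 0 -0.24 0; 0 0 0 -0.21 0 -0.24 0; 0 0 0 -0.21 0 -0.24 0; 0 0 0 -0.21 0 -0.24 0; 0 0 0 -0.21 0 -0.24 0; 0 0 0 -0.21 0 -0.24 0"}}

```text
time: 21.63
ee_pos: [0.4538, -0.1167, 0.059]
orientation: [-2.984, -0.981, -0.0]
wrist_force: [0.2, 0.6, -0.3]
finger_gap: 0.0591
grasp_force: 0.0
```

{"method": "servo_tool", "body": {"deltas": "0 0 0 -0.045 -0.006 0 0; 0 0 0 -0.045 -0.006 0 0; 0 0 0 -0.045 -0.006 0 0; 0 0 0 -0.045 -0.006 0.06 0; 0 0 0 -0.045 -0.006 0.12 0; 0 0 0 -0.045 -0.006 0.18 0; 0 0 0 -0.045 -0.006 0.225 0; 0 0 0 -0.045 -0.006 0.225 0.2; 0 0 0 -0.045 -0.006 0.225 1; 0 0 0 -0.045 -0.006 0.225 1", "squeeze": 15}}

```text
time: 22.47
ee_pos: [0.4441, -0.1227, 0.0035]
orientation: [2.985, 0.979, 0.001]
wrist_force: [-0.7, 0.1, 0.2]
finger_gap: 0.0743
grasp_force: 0.0
```

{"method": "servo_tool", "body": {"deltas": "0 0 0 0 0 0 1; 0 0 0 0 0 0 1; 0 0 0 0 0 0 1; 0 0 0 0 0 0 1; 0 0 0 0 0 0 1; 0 0 0 0 0 0 1; 0 0 0 0 0 0 1; 0 0 0 0 0 0 1; 0 0 0 0 0 0 1; 0 0 0 0 0 0 1"}}

```text
time: 23.3
ee_pos: [0.4435, -0.1229, 0.0031]
orientation: [2.985, 0.979, 0.0]
wrist_force: [-2.1, 0.2, 4.9]
finger_gap: 0.0418
grasp_force: 15.0
```

{"method": "servo_tool", "body": {"deltas": "0 0 0 0 0 -0.1 1; 0 0 0 0 0 -0.2 1; 0 0 0 0 0 -0.3 1; 0 0 0.03 0.15 0.03 -0.3 1; 0 0 0.06 0.3 0.06 -0.3 1; 0 0 0.1 0.45 0.09 -0.3 1; 0 0 0.13 0.6 0.12 -0.3 1; 0 0 0.16 0.75 0.15 -0.3 1; 0 0 0.174 0.876 0.182 -0.3 1; 0 0 0.174 0.876 0.182 -0.3 1"}}

```text
time: 24.13
ee_pos: [0.6505, -0.0251, 0.0768]
orientation: [-3.135, -0.138, -0.002]
wrist_force: [0.2, 0.6, -2.0]
finger_gap: 0.0422
grasp_force: 15.0
```

{"method": "servo_tool", "body": {"deltas": "0 0 0 0 0 0 1; 0 0 0 0 0 0.05 1; 0 0 0 0 0 0.1 1; 0 0 0 0 0 0.15 1; 0 0 0 0 0 0.2 1; 0 0 0 0 0 0.24 1; 0 0 0 0 0 0.26 1; 0 0 0 0 0 0.268 1; 0 0 0 0 0 0.272 1; 0 0 0 0 0 0.272 1"}}

```text
time: 24.97
ee_pos: [0.6471, -0.0297, 0.0102]
orientation: [3.139, 0.137, 0.001]
wrist_force: [0.1, -1.6, -1.5]
finger_gap: 0.0417
grasp_force: 15.0
```

{"method": "servo_tool", "body": {"deltas": "0 0 0 0 0 0.004 1; 0 0 0 0 0 0.006 1; 0 0 0 0 0 0.006 0.45; 0 0 0 0 0 0.006 0.4; 0 0 0 0 0 0.006 0.35; 0 0 0 0 0 0.006 0.35; 0 0 0 0 0 0.006 0.35; 0 0 0 0 0 -0.1 0.35; 0 0 0 0 0 -0.2 0.3; 0 0 0 0 0 -0.3 0.2"}}

```text
time: 25.8
ee_pos: [0.6465, -0.0297, 0.0856]
orientation: [-3.138, -0.137, 0.001]
wrist_force: [0.5, 0.1, 1.3]
finger_gap: 0.062
grasp_force: 0.0
```

```bash
python3 - <<'E'
from h import *
s=state();M=R.from_rotvec(s["orientation"]).as_matrix();print(s["ee_pos"],s["finger_gap"],s["wrist_force"],np.degrees(np.arctan2(M[1,0],M[0,0])))
t=camera("top");cv2.imwrite("pics/t3.png",t)
print(off([.5295,-.307,s["ee_pos"][2]]),"top B",wpack(379,210,cam="top",half=18,th=80))
E
```

```text
[ 0.64651686 -0.02966239  0.08559999] 0.061959826345479786 [0.45135234 0.08814233 1.30519025] 5.013784629277248
[-0.57476846  1.06428446  0.02063971] top B ((0.5484336614608765, -0.29992884397506714), (0.08002311736345291, 0.039675887674093246), 6.618703842163086)
```

{"method": "servo_tool", "body": {"deltas": "0 0 0 0 0 -0.1 0; 0 0 0 0 0 -0.25 0; 0 0 0 0 0 -0.4 0; 0 0 0 -0.05 0.1 -0.48 0; 0 0 0 -0.12 0.2 -0.48 0; 0 0 0 -0.2 0.34 -0.48 0; 0 0 0 -0.27 0.48 -0.48 0; 0 0 0 -0.34 0.62 -0.48 0; 0 0 0 -0.4 0.75 -0.48 0; 0 0 0 -0.45 0.85 -0.48 0"}}

```text
time: 26.73
ee_pos: [0.5515, -0.2548, 0.2044]
orientation: [3.138, 0.133, -0.001]
wrist_force: [0.5, -0.7, 0.1]
finger_gap: 0.0874
grasp_force: 0.0
```

{"method": "servo_tool", "body": {"deltas": "0 0 0.01 -0.05 0.1 0 0; 0 0 0.01 -0.1 0.18 0 0; 0 0 0.01 -0.125 0.2 0 0; 0 0 0.01 -0.125 0.2 0 0; 0 0 0.01 -0.125 0.2 0 0; 0 0 0.01 -0.125 0.2 0 0; 0 0 0.01 -0.125 0.2 0 0; 0 0 0.01 -0.125 0.2 0 0; 0 0 0.01 -0.125 0.2 0 0; 0 0 0.01 -0.125 0.2 0 0"}}

```text
time: 27.57
ee_pos: [0.5269, -0.3033, 0.2049]
orientation: [3.14, 0.089, 0.0]
wrist_force: [0.4, -0.5, -0.7]
finger_gap: 0.0871
grasp_force: 0.0
```

```bash
python3 - <<'E'
from h import *
s=state();M=R.from_rotvec(s["orientation"]).as_matrix();print(s["ee_pos"],s["finger_gap"],s["wrist_force"],np.degrees(np.arctan2(M[1,0],M[0,0])))
T=np.eye(4);T[:3,:3]=M;T[:3,3]=s["ee_pos"];ci=camera_info("wrist");W=np.linalg.inv(T@ci["mount"]);c=W@[.5495,-.3038,.026,1]
u,v=ci["fx"]*c[0]/c[2]+ci["cx"],ci["fy"]*c[1]/c[2]+ci["cy"];print(u,v)
r=wpack(int(u),int(v),half=50,save="pics/w7.png");print(r)
E
```

```text
[ 0.52685592 -0.30328718  0.2049454 ] 0.08707453392521071 [ 0.39917265 -0.53457432 -0.68512802] 3.2526205446512715
329.6683374117619 160.2848331679665
((0.5512158274650574, -0.30332785844802856), (0.08358435332775116, 0.04192519932985306), 8.08090591430664)
```

View pics/w7.png

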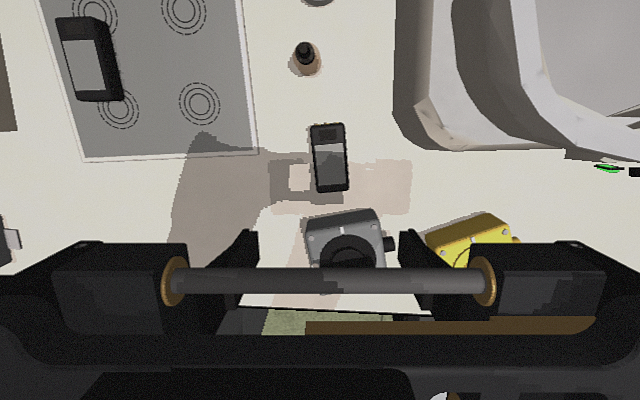

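Pack A lies flat on the plate at (90,58). Pack B is at (329,158). The machine base is on the right, so I grip 20 mm back from the pack centre to clear it.

{"method": "servo_tool", "body": {"deltas": "0 0 0 0.016 0.008 0.1 0; 0 0 0 0.016 0.008 0.22 0; 0 0 0 0.016 0.008 0.36 0; 0 0 0 0.016 0.008 0.48 0; 0 0 0 0.016 0.008 0.58 0; 0 0 0 0.016 0.008 0.64 0; 0 0 0 0.016 0.008 0.68 0; 0 0 0 0.016 0.008 0.7 0; 0 0 0 0.016 0.008 0.7 0; 0 0 0 0.016 0.008 0.7 0"}}

```text
time: 28.45
ee_pos: [0.5313, -0.3058, 0.0309]
orientation: [3.14, 0.088, 0.002]
wrist_force: [0.3, 0.4, 1.0]
finger_gap: 0.0873
grasp_force: 0.0
```

{"method": "servo_tool", "body": {"deltas": "0 0 0 0 0 0.03 0; 0 0 0 0 0 0.06 0; 0 0 0 0 0 0.09 0; 0 0 0 0 0 0.105 0; 0 0 0 0 0 0.105 0; 0 0 0 0 0 0.105 0.2; 0 0 0 0 0 0.105 0.4; 0 0 0 0 0 0.105 1; 0 0 0 0 0 0.105 1; 0 0 0 0 0 0.105 1"}}

```text
time: 29.28
ee_pos: [0.5308, -0.3057, 0.0039]
orientation: [3.14, 0.088, 0.001]
wrist_force: [0.5, -0.5, 0.5]
finger_gap: 0.0617
grasp_force: 0.0
```

{"method": "servo_tool", "body": {"deltas": "0 0 0 0 0 0 1; 0 0 0 0 0 0 1; 0 0 0 0 0 0 1; 0 0 0 0 0 0 1; 0 0 0 0 0 0 1; 0 0 0 0 0 0 1; 0 0 0 0 0 0 1; 0 0 0 0 0 0 1; 0 0 0 0 0 0 1; 0 0 0 0 0 0 1", "squeeze": 25}}

```text
time: 30.12
ee_pos: [0.5306, -0.3057, 0.0037]
orientation: [3.14, 0.088, 0.0]
wrist_force: [-0.3, -0.4, 1.2]
finger_gap: 0.0426
grasp_force: 24.3
```

{"method": "servo_tool", "body": {"deltas": "0 0 0 0 0 -0.1 1; 0 0 0 0 0 -0.2 1; 0 0 0 0 0 -0.32 1; 0 0 0 0 0 -0.44 1; 0 0 0 0 -0.1 -0.5 1; 0 0 0 0.1 -0.22 -0.5 1; 0 0 0 0.2 -0.34 -0.5 1; 0 0 0 0.3 -0.46 -0.5 1; 0 0 -0.01 0.38 -0.58 -0.5 1; 0 0 -0.01 0.454 -0.71 -0.5 1"}}

```text
time: 30.95
ee_pos: [0.6346, -0.1205, 0.1281]
orientation: [-3.138, -0.139, 0.001]
wrist_force: [0.4, -0.8, -2.2]
finger_gap: 0.0425
grasp_force: 24.3
```

{"method": "servo_tool", "body": {"deltas": "0 0 0 0 0 0 1; 0 0 0 0 0 0.1 1; 0 0 0 0 0 0.2 1; 0 0 0 0 0 0.3 1; 0 0 0 0 0 0.38 1; 0 0 0 0 0 0.43 1; 0 0 0 0 0 0.455 1; 0 0 0 0 0 0.465 1; 0 0 0 0 0 0.475 1; 0 0 0 0 0 0.475 1"}}

```text
time: 31.78
ee_pos: [0.6346, -0.1221, 0.0106]
orientation: [3.138, 0.137, 0.002]
wrist_force: [-0.4, 0.2, -2.7]
finger_gap: 0.0425
grasp_force: 24.3
```

{"method": "servo_tool", "body": {"deltas": "0 0 0 0 0 0.005 1; 0 0 0 0 0 0.005 1; 0 0 0 0 0 0.005 0.45; 0 0 0 0 0 0.005 0.4; 0 0 0 0 0 0.005 0.35; 0 0 0 0 0 0.005 0.35; 0 0 0 0 0 0.005 0.35; 0 0 0 0 0 -0.1 0.35; 0 0 0 0 0 -0.25 0.35; 0 0 0 0 0 -0.4 0.35"}}

```text
time: 32.62
ee_pos: [0.6331, -0.1218, 0.1102]
orientation: [-3.138, -0.138, 0.004]
wrist_force: [1.1, -0.4, 0.6]
finger_gap: 0.0567
grasp_force: 0.0
```

{"method": "servo_tool", "body": {"deltas": "0 0 0 -0.05 -0.05 -0.1 0.5; 0 0 0 -0.1 -0.15 -0.25 0.7; 0 0 0 -0.18 -0.28 -0.36 1; 0 0 0 -0.26 -0.4 -0.36 1; 0 0 0 -0.34 -0.53 -0.36 1; 0 0 0 -0.42 -0.65 -0.36 1; 0 0 0 -0.5 -0.78 -0.36 1; 0 0 0 -0.58 -0.9 -0.36 1; 0 0 0 -0.65 -1 -0.36 1; 0 0 0 -0.65 -1 -0.36 1"}}

```text
time: 33.45
ee_pos: [0.4471, 0.1181, 0.2004]
orientation: [3.138, 0.149, 0.001]
wrist_force: [-0.0, 1.1, -0.2]
finger_gap: 0.0022
grasp_force: 0.0
```

```bash
python3 - <<'E'
from h import *
s=state();M=R.from_rotvec(s["orientation"]).as_matrix();print(s["ee_pos"],s["finger_gap"],s["wrist_force"],np.degrees(np.arctan2(M[1,0],M[0,0])),s["q"],s["time"])
w=camera("wrist");t=camera("top");cv2.imwrite("pics/t4.png",t);cv2.imwrite("pics/w8.png",w)
o=np.zeros((600,800,3),np.uint8);o[:350,:560]=cv2.resize(w,(560,350));o[352:,:330]=cv2.resize(t[140:225,275:389],(330,248));cv2.imwrite("pics/c5.png",o)
E
```

```text
[0.44706471 0.11809006 0.20038816] 0.002232765485171619 [-0.0093381   1.0598571  -0.19281159] 5.440619638066701 [ 0.40549392  0.02608464 -0.76189316  1.86212535  0.01959026  1.2602905
 -1.8380488 ] 33.45
```

View pics/c5.png

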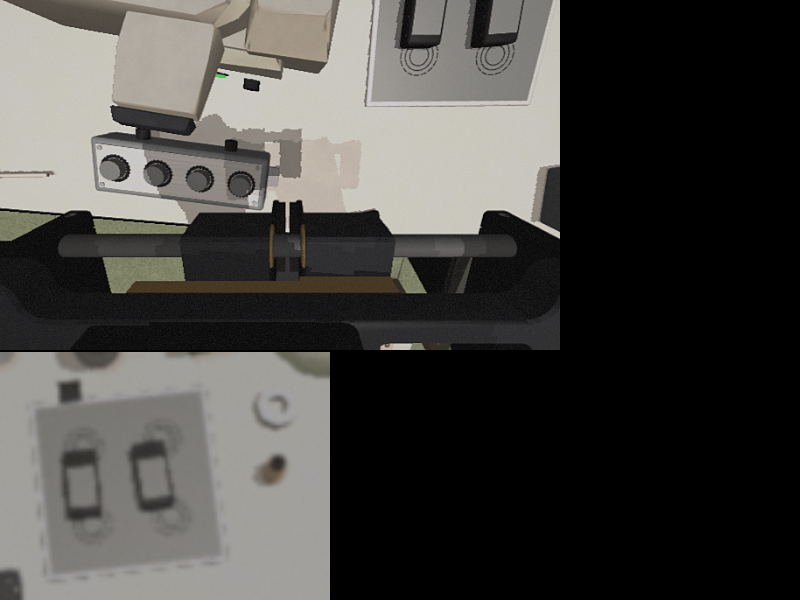

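Both packs lie flat on the plate, labels up. The four buttons appear at full-resolution pixels of about (131,192), (181,198), (229,205) and (275,210). Measuring them from two views.

```bash
python3 - <<'E'
from h import *
np.set_printoptions(precision=4,suppress=True)
w=cv2.imread("pics/w8.png");t=cv2.imread("pics/top0.png")
for nm,im,roi,rr in(("wrist",w,(100,150,310,240),(8,16)),("top",t,(185,235,260,264),(3,8))):
    x0,y0,x1,y1=roi;g=cv2.cvtColor(im,cv2.COLOR_BGR2GRAY)[y0:y1,x0:x1];k=4
    g=cv2.resize(g,None,fx=k,fy=k,interpolation=cv2.INTER_CUBIC)
    c=cv2.HoughCircles(cv2.GaussianBlur(g,(7,7),0),cv2.HOUGH_GRADIENT,1,(35 if nm=="wrist" else 11)*k,param1=80,param2=15,minRadius=rr[0]*k,maxRadius=rr[1]*k)
    c=sorted(c[0][:8].tolist())
    for x,y,r in c: print(nm,(x/k+x0).__round__(1),(y/k+y0).__round__(1),round(r/k,1),ray(nm,x/k+x0,y/k+y0,.064))
p=[ray("wrist",u,v,.064) for u,v in[(131,192),(181,198),(229,205),(275,210)]]
print(np.array(p),[np.linalg.norm(p[i+1]-p[i]) for i in range(3)])
cv2.imwrite("pics/c6.png",np.vstack([cv2.resize(w[60:240,70:320],(750,540))]))
E
```

```text
wrist 128.9 191.4 15.0 [0.4259 0.3319 0.064 ]
wrist 178.9 197.6 15.3 [0.4235 0.2774 0.064 ]
wrist 227.1 203.9 14.8 [0.4209 0.2241 0.064 ]
wrist 275.4 210.6 15.6 [0.4177 0.1701 0.064 ]
top 196.1 248.4 5.3 [0.4157 0.3371 0.064 ]
top 212.1 248.9 5.3 [0.4134 0.2821 0.064 ]
top 228.1 249.4 5.3 [0.411  0.2271 0.064 ]
top 243.6 249.9 5.2 [0.4087 0.1738 0.064 ]
[[0.4254 0.3296 0.064 ]
 [0.4233 0.2751 0.064 ]
 [0.4198 0.222  0.064 ]
 [0.4184 0.1706 0.064 ]] [np.float64(0.054593980552311606), np.float64(0.05312699320301165), np.float64(0.05149743219937941)]
```

View pics/c6.png

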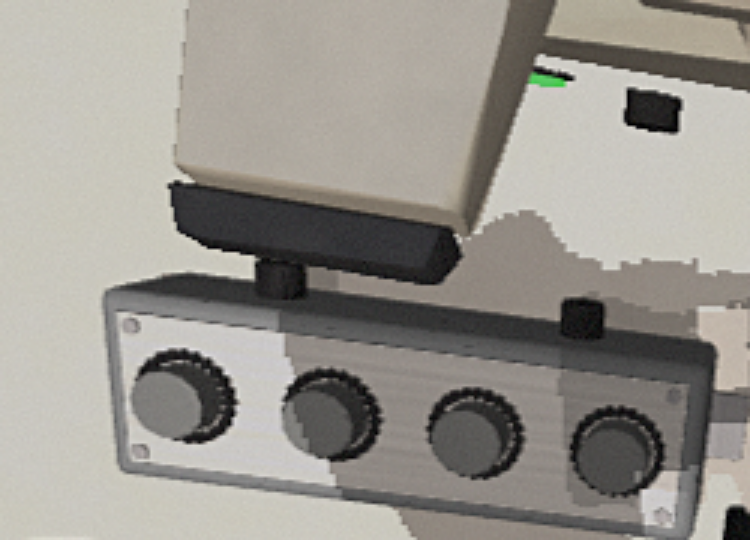

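The cap centres in the crop are at (165,405), (318,420), (467,440) and (610,460), slightly nearer the robot than the collars. A panel overhangs behind the box, so I'll estimate its height before lowering the gripper there.

```bash
python3 - <<'E'
from h import *
np.set_printoptions(precision=4,suppress=True)
for a,b in[(165,405),(318,420),(467,440),(610,460)]:
    print(ray("wrist",a/3+70,b/3+60,.064))
for a,b in[(440,280),(185,225)]:
  for z in(0,.04,.08,.12,.16):
    p=ray("wrist",a/3+70,b/3+60,z); print(z,p,proj("top",p),proj("side",p))
g=cv2.cvtColor(cv2.imread("pics/top0.png"),cv2.COLOR_BGR2GRAY)
print(g[196:242:2,214:246:2])
E
```

```text
[0.4213 0.3366 0.064 ]
[0.4204 0.2807 0.064 ]
[0.4175 0.2258 0.064 ]
[0.4143 0.1723 0.064 ]
0 [0.4655 0.2585 0.    ] (np.float64(223.43843002942896), np.float64(235.47915968838274)) (np.float64(397.29178663055814), np.float64(281.15048383336637))
0.04 [0.4724 0.2434 0.04  ] (np.float64(225.31746864606043), np.float64(232.34458637780457)) (np.float64(393.74499924960503), np.float64(270.3430987743069))
0.08 [0.4794 0.2284 0.08  ] (np.float64(227.29564286485902), np.float64(229.04463710851513)) (np.float64(390.0929655282481), np.float64(259.21501850444645))
0.12 [0.4863 0.2134 0.12  ] (np.float64(229.3810106451537), np.float64(225.56586975961957)) (np.float64(386.3309303412984), np.float64(247.75175372307422))
0.16 [0.4933 0.1984 0.16  ] (np.float64(231.58252755770974), np.float64(221.8933448334127)) (np.float64(382.4538477290147), np.float64(235.93792893003723))
0 [0.4792 0.3647 0.    ] (np.float64(194.1081518101459), np.float64(232.03060604324145)) (np.float64(414.4472728981917), np.float64(310.2418140991832))
0.04 [0.4846 0.3381 0.04  ] (np.float64(198.50247661854496), np.float64(229
[... 1391 characters left out ...]
 120 162 162 162 161 162 162]
 [161 163 163 162 163 164 164 158 156 163 162 162 161 161 162 161]
 [162 161 162 161 162 162 162 162 162 162 162 162 161 161 160 162]
 [162 161 161 161 162 162 163 162 161 162 162 162 162 161 162 162]
 [162 162 162 162 162 161 161 162 161 161 160 162 161 162 162 161]
 [162 162 162 162 162 161 161 162 161 162 160 162 162 161 162 161]
 [163 162 162 162 161 162 163 162 161 162 161 162 162 162 162 161]
 [161 160 161 161 162 162 161 161 163 162 163 161 154 155 162 162]
 [163 161 161 163 162 162 162 162 163 163 162 155  70  65 136 162]
 [126 129 127 121 133 135 136 135 135 149 153 130  68  61 135 152]
 [131 136 136 138 130 121 129 133 134 133 127 127 128 127 125 123]]
```

The panel's lower edge is at about x 0.495, z 0.16, behind the buttons. I'll turn the wrist half round, clear of it, so the camera faces the robot.

{"method": "servo_tool", "body": {"deltas": "0 0 0 0 0.15 0 1; 0 0 0 0 0.3 0 1; 0 0 -0.035 0 0.4 0 1; 0 0 -0.07 0 0.4 0 1; 0 0 -0.105 0 0.4 0 1; 0 0 -0.14 0 0.4 0 1; 0 0 -0.175 0 0.4 0 1; 0 0 -0.21 0 0.4 0 1; 0 0 -0.245 0 0.4 0 1; 0 0 -0.28 0 0.4 0 1"}}

```text
time: 34.38
ee_pos: [0.4595, 0.0119, 0.1997]
orientation: [-2.779, -1.465, 0.0]
wrist_force: [-0.3, 0.6, 0.4]
finger_gap: 0.0006
grasp_force: 0.0
```

{"method": "servo_tool", "body": {"deltas": "0 0 -0.035 0 0 0 1; 0 0 -0.07 0 0 0 1; 0 0 -0.105 0 0 0 1; 0 0 -0.14 0 0 0 1; 0 0 -0.175 0 0 0 1; 0 0 -0.21 0 0 0 1; 0 0 -0.245 0 0 0 1; 0 0 -0.28 0 0 0 1; 0 0 -0.315 0 0 0 1; 0 0 -0.35 0 0 0 1"}}

```text
time: 35.22
ee_pos: [0.4596, 0.0119, 0.1998]
orientation: [-1.604, -2.701, -0.0]
wrist_force: [-0.1, -0.6, -0.3]
finger_gap: 0.0
grasp_force: 0.0
```

{"method": "servo_tool", "body": {"deltas": "0 0 -0.035 0 0 0 1; 0 0 -0.07 0 0 0 1; 0 0 -0.105 0 0 0 1; 0 0 -0.14 0 0 0 1; 0 0 -0.175 0 0 0 1; 0 0 -0.21 0 0 0 1; 0 0 -0.245 0 0 0 1; 0 0 -0.28 0 0 0 1; 0 0 -0.315 0 0 0 1; 0 0 -0.325 0 0 0 1"}}

```text
time: 36.05
ee_pos: [0.4595, 0.0119, 0.1998]
orientation: [-0.077, -3.14, -0.0]
wrist_force: [0.2, -0.1, 0.2]
finger_gap: 0.0006
grasp_force: 0.0
```

```bash
python3 - <<'E'
from h import *
np.set_printoptions(precision=4,suppress=True)
s=state();M=R.from_rotvec(s["orientation"]).as_matrix();print(s["ee_pos"],np.degrees(np.arctan2(M[1,0],M[0,0])),s["q"],s["wrist_force"])
print(off([.414,.173,.09]))
print(wpack(333,190,cam="top",half=8))
E
```

```text
[0.4595 0.0119 0.1998] 177.1759839591409 [ 0.547   0.0138 -0.6676  1.8722  0.0088  1.2588  1.3982] [ 0.1824 -0.097   0.156 ]
[0.2136 0.6346 0.4391]
((0.6175880432128906, -0.12679001688957214), (0.01250758022069931, 0.035312719643116), 13.670001029968262)
```

{"method": "servo_tool", "body": {"deltas": "0 0 0 0.05 0.12 0 1; 0 0 0 0.1 0.25 0 1; 0 0 0 0.15 0.4 0 1; 0 0 0 0.2 0.54 0 1; 0 0 0 0.213 0.635 0 1; 0 0 0 0.213 0.635 0.1 1; 0 0 0 0.213 0.635 0.2 1; 0 0 0 0.213 0.635 0.3 1; 0 0 0 0.213 0.635 0.42 1; 0 0 0 0.213 0.635 0.42 1", "squeeze": 20}}

```text
time: 36.93
ee_pos: [0.4122, 0.1727, 0.0905]
orientation: [-0.089, -3.133, 0.002]
wrist_force: [-0.9, -0.1, -0.3]
finger_gap: 0.0005
grasp_force: 0.0
```

{"method": "servo_tool", "body": {"deltas": "0 0 0 0 0 0.03 1; 0 0 0 0 0 0.06 1; 0 0 0 0 0 0.09 1; 0 0 0 0 0 0.12 1; 0 0 0 0 0 0.128 1; 0 0 0 0 0 0.128 1; 0 0 0 0 0 0.128 1; 0 0 0 0 0 0.128 1; 0 0 0 0 0 0.128 1; 0 0 0 0 0 0.128 1"}}

```text
time: 37.77
ee_pos: [0.4147, 0.1747, 0.0632]
orientation: [0.085, 3.14, -0.0]
wrist_force: [0.6, -0.6, 0.5]
finger_gap: 0.0003
grasp_force: 0.0
```

{"method": "servo_tool", "body": {"deltas": "0 0 0 0 0 0.004 1; 0 0 0 0 0 0.008 1; 0 0 0 0 0 0.012 1; 0 0 0 0 0 0.012 1; 0 0 0 0 0 0.012 1; 0 0 0 0 0 0.012 1; 0 0 0 0 0 0.012 1; 0 0 0 0 0 0.012 1; 0 0 0 0 0 0.012 1; 0 0 0 0 0 0.012 1"}}

```text
time: 38.6
ee_pos: [0.4145, 0.1747, 0.0599]
orientation: [0.085, 3.14, -0.0]
wrist_force: [-0.2, -0.2, 0.7]
finger_gap: 0.0006
grasp_force: 0.0
```

{"method": "servo_tool", "body": {"deltas": "0 0 0 0 0 0.004 1; 0 0 0 0 0 0.008 1; 0 0 0 0 0 0.008 1; 0 0 0 0 0 0.008 1; 0 0 0 0 0 0.008 1; 0 0 0 0 0 0.008 1; 0 0 0 0 0 0.008 1; 0 0 0 0 0 0.008 1; 0 0 0 0 0 0.008 1; 0 0 0 0 0 0.008 1"}}

```text
time: 39.43
ee_pos: [0.4145, 0.1747, 0.0579]
orientation: [0.085, 3.14, -0.0]
wrist_force: [-0.3, 0.8, 0.6]
finger_gap: 0.0008
grasp_force: 0.3
```

{"method": "servo_tool", "body": {"deltas": "0 0 0 0 0 0.004 1; 0 0 0 0 0 0.008 1; 0 0 0 0 0 0.008 1; 0 0 0 0 0 0.008 1; 0 0 0 0 0 0.008 1; 0 0 0 0 0 0.008 1; 0 0 0 0 0 0.008 1; 0 0 0 0 0 0.008 1; 0 0 0 0 0 0.008 1; 0 0 0 0 0 0.008 1"}}

```text
time: 40.27
ee_pos: [0.4145, 0.1747, 0.0559]
orientation: [0.085, 3.14, -0.0]
wrist_force: [0.5, 0.0, 1.2]
finger_gap: 0.0006
grasp_force: 0.7
```

{"method": "servo_tool", "body": {"deltas": "0 0 0 0 0 0.004 1; 0 0 0 0 0 0.008 1; 0 0 0 0 0 0.008 1; 0 0 0 0 0 0.008 1; 0 0 0 0 0 0.008 1; 0 0 0 0 0 0.008 1; 0 0 0 0 0 0.008 1; 0 0 0 0 0 0.008 1; 0 0 0 0 0 0.008 1; 0 0 0 0 0 0.008 1"}}

```text
time: 41.1
ee_pos: [0.4145, 0.1747, 0.0539]
orientation: [0.085, 3.14, -0.0]
wrist_force: [0.6, -0.1, 1.6]
finger_gap: 0.0005
grasp_force: 1.0
```

```bash
python3 - <<'E'
from h import *
for i in range(4):
    s=state();print(s["ee_pos"],s["wrist_force"],s["grasp_force"],s["ft_torque"]);camera("top")
E
```

```text
[0.41451455 0.17465158 0.05390788] [ 0.59311716 -0.07947991  1.60673424] 0.9567580883413029 [ 0.13093169 -0.25129356 -0.02156225]
[0.41452423 0.17463509 0.05389421] [ 0.5920221  -0.05530282  2.82224659] 0.9570151079969946 [ 0.11425704 -0.23425182 -0.01974501]
[0.41451029 0.1746631  0.05389595] [0.05920411 0.27398843 1.57376737] 0.9573816522788547 [ 0.14490098 -0.23734611  0.0499332 ]
[0.41452216 0.17466864 0.05389954] [0.72833709 0.04411475 2.15625172] 0.9576005634698959 [ 0.15103972 -0.28989892 -0.00630654]
```

Button 4 is soft, at about 0.36 N per mm. On to button 3.

{"method": "servo_tool", "body": {"deltas": "0 0 0 0 0 -0.05 1; 0 0 0 0 0 -0.1 1; 0 0 0 0 0.08 -0.1 1; 0 0 0 0 0.16 -0.1 1; 0 0 0 0 0.22 -0.1 1; 0 0 0 0 0.22 -0.1 1; 0 0 0 0 0.22 -0.07 1; 0 0 0 0 0.22 -0.04 1; 0 0 0 0 0.22 -0.03 1; 0 0 0 0 0.22 -0.03 1"}}

```text
time: 42.13
ee_pos: [0.4169, 0.2283, 0.0603]
orientation: [-0.086, -3.139, 0.002]
wrist_force: [-0.7, -0.2, -0.6]
finger_gap: 0.0006
grasp_force: 0.0
```

{"method": "servo_tool", "body": {"deltas": "0 0 0 0 0 0.004 1; 0 0 0 0 0 0.008 1; 0 0 0 0 0 0.012 1; 0 0 0 0 0 0.016 1; 0 0 0 0 0 0.016 1; 0 0 0 0 0 0.016 1; 0 0 0 0 0 0.016 1; 0 0 0 0 0 0.016 1; 0 0 0 0 0 0.016 1; 0 0 0 0 0 0.016 1"}}

```text
time: 42.97
ee_pos: [0.4175, 0.2296, 0.0574]
orientation: [0.085, 3.14, 0.0]
wrist_force: [-0.1, -0.3, 1.5]
finger_gap: 0.0003
grasp_force: 0.4
```

{"method": "servo_tool", "body": {"deltas": "0 0 0 0 0 0.004 1; 0 0 0 0 0 0.008 1; 0 0 0 0 0 0.012 1; 0 0 0 0 0 0.012 1; 0 0 0 0 0 0.012 1; 0 0 0 0 0 0.012 1; 0 0 0 0 0 0.012 1; 0 0 0 0 0 0.012 1; 0 0 0 0 0 0.012 1; 0 0 0 0 0 0.012 1"}}

```text
time: 43.8
ee_pos: [0.4175, 0.2296, 0.0544]
orientation: [0.085, 3.14, 0.0]
wrist_force: [1.9, -1.1, 1.0]
finger_gap: 0.0002
grasp_force: 0.9
```

Button 3 is soft too. On to button 2.

{"method": "servo_tool", "body": {"deltas": "0 0 0 0 0 -0.05 1; 0 0 0 0 0 -0.1 1; 0 0 0 0 0.08 -0.1 1; 0 0 0 0 0.16 -0.1 1; 0 0 0 0 0.216 -0.1 1; 0 0 0 0 0.216 -0.1 1; 0 0 0 0 0.216 -0.07 1; 0 0 0 0 0.216 -0.04 1; 0 0 0 0 0.216 -0.03 1; 0 0 0 0 0.216 -0.03 1"}}

```text
time: 44.63
ee_pos: [0.42, 0.2821, 0.0608]
orientation: [-0.086, -3.139, 0.002]
wrist_force: [-0.6, 0.6, -0.4]
finger_gap: 0.0004
grasp_force: 0.0
```

{"method": "servo_tool", "body": {"deltas": "0 0 0 0 0 0.004 1; 0 0 0 0 0 0.008 1; 0 0 0 0 0 0.012 1; 0 0 0 0 0 0.016 1; 0 0 0 0 0 0.016 1; 0 0 0 0 0 0.016 1; 0 0 0 0 0 0.016 1; 0 0 0 0 0 0.016 1; 0 0 0 0 0 0.016 1; 0 0 0 0 0 0.016 1"}}

```text
time: 45.47
ee_pos: [0.4206, 0.2832, 0.0579]
orientation: [0.085, 3.14, -0.001]
wrist_force: [0.2, -4.2, 4.2]
finger_gap: 0.0007
grasp_force: 2.2
```

{"method": "servo_tool", "body": {"deltas": "0 0 0 0 0 0.004 1; 0 0 0 0 0 0.008 1; 0 0 0 0 0 0.012 1; 0 0 0 0 0 0.012 1; 0 0 0 0 0 0.012 1; 0 0 0 0 0 0.012 1; 0 0 0 0 0 0.012 1; 0 0 0 0 0 0.012 1; 0 0 0 0 0 0.012 1; 0 0 0 0 0 0.012 1"}}

```text
time: 46.3
ee_pos: [0.4204, 0.2835, 0.0549]
orientation: [0.085, 3.14, -0.0]
wrist_force: [-0.1, 0.1, -0.3]
finger_gap: 0.0006
grasp_force: 0.0
```

Button 2 climbed to about 4.4 N, then dropped to zero at depth, so it snapped and stays down. Back to the isolator.

{"method": "servo_tool", "body": {"deltas": "0 0 0 0 0 -0.05 1; 0 0 0 0 0 -0.15 1; 0 0 0 0 0 -0.3 1; 0 0 0 0 0 -0.45 1; 0 0 0 0 -0.06 -0.56 1; 0 0 0 0 -0.2 -0.56 1; 0 0 0 0 -0.34 -0.56 1; 0 0 0 0 -0.48 -0.56 1; 0 0 0 0 -0.6 -0.56 1; 0 0 0 0 -0.7 -0.56 1"}}

```text
time: 47.13
ee_pos: [0.4107, 0.1067, 0.1959]
orientation: [0.086, 3.139, -0.001]
wrist_force: [1.1, 0.5, -0.1]
finger_gap: 0.0005
grasp_force: 0.0
```

{"method": "servo_tool", "body": {"deltas": "0 0 0.03 0 -0.13 0 1; 0 0 0.06 0 -0.26 0 1; 0 0 0.09 0 -0.39 0 0.8; 0 0 0.12 0 -0.52 0 0.6; 0 0 0.15 0 -0.65 0 0.4; 0 0 0.18 0 -0.78 0 0.2; 0 0 0.21 0 -0.9 0 0; 0 0 0.24 0 -1 0 0; 0 0 0.27 0 -1 0 0; 0 0 0.3 0 -1 0 0"}}

```text
time: 47.97
ee_pos: [0.3973, -0.142, 0.1957]
orientation: [1.511, 2.754, 0.001]
wrist_force: [0.2, 0.4, 0.2]
finger_gap: 0.0459
grasp_force: 0.0
```

```bash
python3 - <<'E'
from h import *
np.set_printoptions(precision=4,suppress=True)
s=state();M=R.from_rotvec(s["orientation"]).as_matrix();print(s["ee_pos"],np.degrees(np.arctan2(M[1,0],M[0,0])),s["q"],s["wrist_force"],s["finger_gap"],off([.4286,-.3348,.077]))
g0=cv2.imread("pics/t4.png");g1=camera("top");cv2.imwrite("pics/t5.png",g1)
# packs on plate (top view): contour rects
x0,y0,x1,y1=285,155,352,218
m=(cv2.cvtColor(g1,cv2.COLOR_BGR2GRAY)[y0:y1,x0:x1]<70).astype(np.uint8)
for c in cv2.findContours(m,0,1)[0]:
    if cv2.contourArea(c)>40:
        print(cv2.minAreaRect(np.array([ray("top",a+x0,b+y0,.032)[:2] for a,b in c[:,0]],np.float32)))
print("diff",np.abs(g0.astype(int)-g1)[y0:y1,x0:x1].mean(), [int(g1[int(v)-2:int(v)+3,int(u)-2:int(u)+3].mean()) for u,v in[(196,249),(212,249),(228,250),(244,250)]])
E
```

```text
[ 0.3973 -0.142   0.1957] 122.50261139883459 [ 0.7578 -0.0869 -0.4895  1.9677 -0.0436  1.2503  0.8508] [0.2371 0.4179 0.2048] 0.04590378371745301 [-0.7178 -0.3092  0.4747]
((0.6401547193527222, -0.1641835719347), (0.08198630064725876, 0.0414784774184227), 7.423990726470947)
diff 6.312959014451552 [111, 116, 114, 118]
```

```bash
python3 - <<'E'
from h import *
np.set_printoptions(precision=4,suppress=True)
x0,y0,x1,y1=285,155,352,218
for f in("t4","t5"):
  im=cv2.imread(f"pics/{f}.png");m=(cv2.cvtColor(im,cv2.COLOR_BGR2GRAY)[y0:y1,x0:x1]<85).astype(np.uint8)
  for c in cv2.findContours(m,0,1)[0]:
    if cv2.contourArea(c)>25: print(f,cv2.minAreaRect(np.array([ray("top",a+x0,b+y0,.032)[:2] for a,b in c[:,0]],np.float32)), c[:,0].mean(0)+[x0,y0])
cv2.imwrite("pics/c7.png",cv2.resize(cv2.imread("pics/t5.png")[135:265,185:420],(800,443),interpolation=cv2.INTER_CUBIC))
E
```

```text
t4 ((0.6423742771148682, -0.02974829077720642), (0.08942855149507523, 0.04411764070391655), 4.891430854797363) [302.5192 185.4712]
t4 ((0.6521006226539612, -0.11758845299482346), (0.08884263038635254, 0.04619336128234863), 9.315326690673828) [325.5542 182.494 ]
t5 ((0.6397107839584351, -0.16414913535118103), (0.08750014752149582, 0.04498139023780823), 5.192379474639893) [338.7195 185.6098]
t5 ((0.6423742771148682, -0.02974829077720642), (0.08942855149507523, 0.04411764070391655), 4.891430854797363) [302.466  185.3981]
```

Pack B was nudged to about (-0.018, -0.073) in the plate frame, still flat and inside the limits. Now the isolator.

{"method": "servo_tool", "body": {"deltas": "0 0 0.03 -0.13 -0.06 0 0; 0 0 0.06 -0.26 -0.12 0 0; 0 0 0.092 -0.39 -0.18 0 0; 0 0 0.092 -0.52 -0.24 0 0; 0 0 0.092 -0.65 -0.3 0 0; 0 0 0.092 -0.718 -0.309 0 0; 0 0 0.092 -0.718 -0.309 0 0; 0 0 0.092 -0.718 -0.309 0.1 0; 0 0 0.092 -0.718 -0.309 0.2 0; 0 0 0.092 -0.718 -0.309 0.2 0"}}

```text
time: 48.85
ee_pos: [0.4284, -0.3312, 0.1413]
orientation: [-1.876, -2.513, -0.001]
wrist_force: [-1.2, 0.7, 0.0]
finger_gap: 0.0868
grasp_force: 0.0
```

```bash
python3 - <<'E'
from h import *
np.set_printoptions(precision=4,suppress=True)
s=state();M=R.from_rotvec(s["orientation"]).as_matrix();print(s["ee_pos"],np.degrees(np.arctan2(M[1,0],M[0,0])),s["finger_gap"],off([.4286,-.3348,.058]))
E
```

```text
[ 0.4284 -0.3312  0.1413] 106.52385152554002 0.08677710783748514 [-0.016  -0.0022  0.3333]
```

{"method": "servo_tool", "body": {"deltas": "0 0 0 0 0 0.08 0; 0 0 0 0 0 0.16 0; 0 0 0 0 0 0.24 0; 0 0 0 0 0 0.3 0; 0 0 0 0 0 0.32 0; 0 0 0 0 0 0.32 0.3; 0 0 0 0 0 0.32 0.6; 0 0 0 0 0 0.32 1; 0 0 0 0 0 0.32 1; 0 0 0 0 0 0.32 1", "squeeze": 20}}

```text
time: 49.68
ee_pos: [0.4306, -0.3339, 0.0659]
orientation: [1.882, 2.514, -0.0]
wrist_force: [0.3, 0.2, -0.1]
finger_gap: 0.0615
grasp_force: 0.0
```

{"method": "servo_tool", "body": {"deltas": "0 0 0 0 0 0 1; 0 0 0 0 0 0 1; 0 0 0 0 0 0 1; 0 0 0 0 0 0 1; 0 0 0 0 0 0 1; 0 0 0 0 0 0 1; 0 0 0 0 0 0 1; 0 0 0 0 0 0 1; 0 0 0 0 0 0 1; 0 0 0 0 0 0 1"}}

```text
time: 50.52
ee_pos: [0.4287, -0.334, 0.0648]
orientation: [-1.884, -2.512, 0.002]
wrist_force: [-5.3, -0.2, 3.7]
finger_gap: 0.0148
grasp_force: 20.0
```

Gripped. Turning 90° clockwise.

{"method": "servo_tool", "body": {"deltas": "0 0 0.035 0 0 0 1; 0 0 0.07 0 0 0 1; 0 0 0.105 0 0 0 1; 0 0 0.14 0 0 0 1; 0 0 0.175 0 0 0 1; 0 0 0.21 0 0 0 1; 0 0 0.245 0 0 0 1; 0 0 0.25 0 0 0 1; 0 0 0.25 0 0 0 1; 0 0 0.25 0 0 0 1"}}

```text
time: 51.35
ee_pos: [0.4281, -0.3341, 0.0648]
orientation: [-2.702, -1.6, 0.004]
wrist_force: [-7.7, 0.5, 6.6]
finger_gap: 0.0149
grasp_force: 20.0
```

{"method": "servo_tool", "body": {"deltas": "0 0 0.035 0 0 0 1; 0 0 0.07 0 0 0 1; 0 0 0.105 0 0 0 1; 0 0 0.14 0 0 0 1; 0 0 0.175 0 0 0 1; 0 0 0.21 0 0 0 1; 0 0 0.245 0 0 0 1; 0 0 0.255 0 0 0 1; 0 0 0.255 0 0 0 1; 0 0 0.255 0 0 0 1"}}

```text
time: 52.18
ee_pos: [0.4277, -0.3336, 0.0648]
orientation: [-3.112, -0.419, 0.006]
wrist_force: [-10.2, 2.5, 7.8]
finger_gap: 0.015
grasp_force: 20.0
```

{"method": "servo_tool", "body": {"deltas": "0 0 0 0 0 0 0; 0 0 0 0 0 0 0; 0 0 0 0 0 0 0; 0 0 0 0 0 0 0; 0 0 0 0 0 -0.1 0; 0 0 0 0 0 -0.2 0; 0 0 0 0 0 -0.35 0; 0 0 0 0 0 -0.5 0; 0 0 0 -0.1 0 -0.6 0; 0 0 0 -0.1 0 -0.6 0"}}

```text
time: 53.02
ee_pos: [0.4052, -0.3435, 0.221]
orientation: [3.107, 0.417, 0.008]
wrist_force: [0.0, -1.1, 0.4]
finger_gap: 0.0734
grasp_force: 0.0
```

```bash
python3 - <<'E'
from h import *
np.set_printoptions(precision=4,suppress=True)
s=state();M=R.from_rotvec(s["orientation"]).as_matrix();print(s["ee_pos"],np.degrees(np.arctan2(M[1,0],M[0,0])),s["finger_gap"],s["wrist_force"],s["time"])
T=np.eye(4);T[:3,:3]=M;T[:3,3]=s["ee_pos"];im=camera("wrist");cv2.imwrite("pics/w9.png",im)
ci=camera_info("wrist");W=np.linalg.inv(T@ci["mount"]);g=cv2.cvtColor(im,cv2.COLOR_BGR2GRAY)
# white pointer line on the bar: brightness at +-25 mm along the on (15 deg) / off (105 deg) directions, z=.088
def px(p): c=W@np.r_[p,1]; return ci["fx"]*c[0]/c[2]+ci["cx"],ci["fy"]*c[1]/c[2]+ci["cy"]
for a in(15,105,195,285):
    print(a,[int(g[int(v)-1:int(v)+2,int(u)-1:int(u)+2].max()) for r in(.012,.018,.024,.03) for u,v in[px([.4286+r*np.cos(np.radians(a)),-.334+r*np.sin(np.radians(a)),.088])]])
x0,y0,x1,y1=285,155,352,218;t=camera("top")
m=(cv2.cvtColor(t,cv2.COLOR_BGR2GRAY)[y0:y1,x0:x1]<85).astype(np.uint8)
for c in cv2.findContours(m,0,1)[0]:
    if cv2.contourArea(c)>25: print(cv2.minAreaRect(np.array([ray("top",a+x0,b+y0,.032)[:2] for a,b in c[:,0]],np.float32)))
# pointer: bright pixels within handle disc
u,v=map(int,px([.4286,-.334,.07]));print(u,v)
sub=g[v-30:v+30,u-25:u+26];print(sub[::3,::3])
E
```

```text
[ 0.4052 -0.3435  0.221 ] 15.280140409506544 0.07341745786932653 [ 0.0132 -1.1452  0.3526] 53.0167
15 [34, 195, 238, 239]
105 [44, 54, 55, 50]
195 [37, 32, 28, 88]
285 [34, 33, 30, 81]
((0.6397107839584351, -0.16414913535118103), (0.08750014752149582, 0.04498139023780823), 5.192379474639893)
((0.6423742771148682, -0.02974829077720642), (0.08942855149507523, 0.04411764070391655), 4.891430854797363)
324 162
[[155 155 153 164  54  32  32  32  35  27  22  67  56 155 171 165 165]
 [155 159 151  50  52  36  24  41 159  79  48  61  62  63  67 174 165]
 [158 114  55  56  53  37  25  40 155  77  46  59  58  60  66  50 174]
 [146  55  56  49  26  33  31  40 156  38  39  73  39  51  36  40  49]
 [ 49  52  53  41  29  30  17  37 171  35  44  28  31  36  36  33  32]
 [ 38  35  38  28  25  32  28  37 142  12  24  46  19  35  39  33  42]
 [ 35  34  34  32  43  30  22  26 143   9  23  43  28  36  39  33  32]
 [ 33  32  30  32  36  32  33  29  18  23  32  33  33  31  24  34  31]
 [ 31  34  31  35  32  38  26  28  33  31  31  34  43  25  31  36  28]
 [ 45  43  25  56  30  39  13  39  27  28  33  30  34  35  28  25  33]
 [ 53  54  43  51  32  37  30  28  39  29  26  36  27  35  19  19  24]
 [ 49  45  46  52  35  34  31  32  38  30  26  37  28  30  20  23  30]
 [ 42  51  54  51  31  33  26  29  34  32  26  31  33  29  29  30  18]
 [ 46  42  38  43  26  24  26  25  40  30   8  20  32  17  31  27  23]
 [ 40  44  46  26  21  32  12  31  24  27  23  34  28  21  20  28  31]
 [120  43  43  43  12  13  29  22  23  15  21  30  34  23  28  28  18]
 [139  47  46  26  32  26  13  30  22  20  23  28  28  32  32  20  85]
 [135 141 118  42  34  17  23  31  26  31  13  25  17  18  25  86  86]
 [144 145 138 132  26  26  17  23  22  16  20  32  27  63  89  85  85]
 [ 81  82  81  81  85  90  38  29  23  20  23  85  81  86  78  81  85]]
```

The pointer is back on the dash (on), the packs are on the plate, and the arm is clear, so I'm handing in.

```bash
python3 -c "
from plant import *
print(close_job())"
```

```text
the job is handed in; nothing more can be done
None
```

The job is handed in; the hand-in call gave no verdict. The isolator was off while both packs went flat on the plate and button 2 snapped and stayed down (3 and 4 were soft, 1 was not pressed), and it is now back on; pack B was knocked after I placed it but still lies flat within limits.

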